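# Stand the agar-slope rack upright and pin it

### The job

The agar slopes have set. Swing the slant rack up by its tilt lever until the tubes stand upright, then take the red-knobbed lock pin from its stowage boss and push it fully home through the brass guide into the quadrant, so that the rack is locked upright. Let go of everything and leave the friction key and the other things on the bench where they are.

Things in the scene. Friction and masses are not known exactly. Their poses are not given: they have to be found in the camera images.
- rack_base: Tilting slant rack for culture tubes, fixed to the bench. Blue base plate 200 x 235 mm, top at 10 mm. Origin on the bench under the middle of the trunnion axis; x across the rack, away from the robot; y along the trunnion axis; z up. Steel cheeks 50 mm wide, 8 mm thick at y = -71 and +71 mm, up to 130 mm. In front (-x) of the cheeks stand only the two bosses, the pin guide and the quadrant's rim.
- boss_right (a point): Centre of the top of a grey stowage boss, 26 mm square, top 52 mm above the bench, at x = -108, y = -80 mm of the rack base, with an upright 10.5 mm hole. It holds the lock pin or the friction key.
- boss_left (a point): The same for the second stowage boss, at x = -108, y = -16 mm of the rack base; it holds the other of the two.
- trunnion (a point): Middle of the trunnion axis, 105 mm above the bench; same axes as the rack base (y is the axis the cradle swings about).
- cradle (a joint): Tilt of the cradle in rad: 0 with the tubes upright, growing as their tops lean away (+x of the rack base). Range -0.3 to 1.22; starts unlocked at 0.6 to 1.1. Trunnion friction (0.3 N m, 3 to 5 N at the lever) holds it where it is left. White, 54 x 124 mm, with eight capped 16 mm tubes clipped in, from 56 mm below to 76 mm above the axis when upright.
- lever_grip (a point): Centre of the grip of the tilt lever, at y = -127 mm of the rack base, on a 95 mm circle about the trunnion axis: x = 95 sin(joint), z = 105 + 95 cos(joint) mm of the rack base. A black knob 24 mm thick parallel to the axis with the flat lever at its inner end: together 36 mm wide along y. Pinched along y it pivots between the fingers. 34 mm free to the cheek; z points outward along the lever.
- index_hole (a point): Outer mouth of the upright hole of the quadrant: an aluminium rim on the cradle's +y end, outer radius 72 mm, 8 mm thick, 24 mm wide (y = 88 to 112 mm of the rack base), with three radial 11 mm holes. This one lies right under the brass guide, 22 mm below its mouth, at joint value 0; the two slope holes do at 0.785 and 1.134.
- guide: Brass guide block of the lock pin on the +y cheek, 28 x 30 mm, 18 mm thick, with a 10.5 mm through hole. Origin at the centre of the hole's outer mouth (x = -54, y = 100, z = 182 mm of the rack base); z points out of the hole, leaning 35 degrees from vertical towards -x of the rack base; the pin goes in along -z, towards the trunnion axis. 4 mm below the block runs the quadrant rim.
- pin_knob (a point): Centre of the lock pin's red knob (22 mm diameter, 24 mm long), where to take it; z runs from tip to knob. Below: 12 mm neck 10 mm long, collar 22 mm wide and 4 mm thick, then a 9 mm shank 38 mm long tapering over its last 8 mm to a 3 mm tip, 64 mm below the knob's centre. 60 g. Starts upright in a boss, knob centre 78 mm above the bench; draw it 40 mm straight up to free it.
- pin_collar (a point): Centre of the underside of the lock pin's collar, 26 mm below the knob's centre; same axes. In the stowage boss the collar rests on the boss's top; home in the guide it lies on the guide's mouth.
- friction_key: T-handled dark steel key with a 40 mm crossbar, 66 mm tall, standing in the other stowage boss; origin at its lower tip. To be left there.
- dish_stack: Stack of three closed Petri dishes with dark red agar, 92 mm wide, 46 mm tall, to the left of the rack; origin under its centre. To be left alone.
- single_dish: Closed Petri dish with amber agar, 92 mm wide, 15 mm tall, to the right of the rack; origin under its centre. To be left alone.
- sample_jar: Sample jar with a red lid, 48 mm wide, 65 mm tall, behind the rack; origin under its centre. To be left alone.
- wash_bottle: White wash bottle with an orange cap and spout, 68 mm wide, 197 mm tall, far left; origin under its centre. To be left alone.
- marker: Marker pen with a green cap, 130 mm long, lying on the bench in front and to the left of the rack; origin under its middle. To be left alone.
- ruler: Aluminium ruler, 200 x 30 x 4 mm, lying on the bench far right; origin under its middle. To be left alone.

How it is judged:
By the outcome, as a careful person would: the job done as asked, in the order asked, and still so for the second after the job is handed in, with the robot touching nothing.
It also fails if it takes over 51 s, if anything falls off the work surface, if the arm or the gripper's body presses on something with over 40 N, if the wrist force passes 120 N, or if a joint passes its speed limit or range.

### The arm

A 7-joint arm with a two-finger parallel gripper is mounted at the origin on the work surface. World frame = base frame: x ahead of the robot, y to its left, z up, the work surface at z = 0. Lengths are in mm, angles in degrees, forces in N, time in s.
With the tool pointing down it reaches from about 400 to 875 mm from the base axis. Payload 4.4 kg.
Tool frame: the origin (TCP) lies midway between the tips of the shut fingers; the grasp point (between the pads) lies 19 mm behind it; z points along the fingers, y is the direction in which the jaws open and shut (so a half turn about z gives the same grasp; the last joint's range is limited). The gripper opens to 85 mm and grips with 20 to 120 N. Pads are 22 mm wide; open, the fingers measure 114 mm over their backs; the gripper's body (76 mm by 85 mm) begins 54 mm behind the grasp point. The pads swing forward as they close: fully open they stand 13 mm farther back than shut.
Start: joints at [62.693, 36.005, 2.206, 86.941, -1.547, 57.084, -1.146], TCP at [259.601, -595.924, 231.313] pointing down, gripper open.
Joint ranges: [-175.42, 175.42], [-21.48, 121.26], [-71.46, 75.88], [10.55, 141.38], [-63.04, 243.04], [13.31, 113.54], [-168.57, 168.57]. Speed limits (degrees/s): [147.25, 147.25, 180, 180, 180, 180, 180].

### API

Orientations are given as [roll, pitch, yaw] about the fixed x, y, z axes, in that order (R = Rz(yaw) Ry(pitch) Rx(roll)).
In Python, from cell import robot gives the robot as it stands.
- The arm moves only by the tool send_rows, never from a script. Its arguments are lists of equal length, an entry for each row: "linear": the shift along the tool's x, y, z in cm, a list of three; "turn": the turn, a rotation vector about the tool's x, y, z in degrees, a list of three; "fingers": the finger opening in cm, from 0 to 8.54. A call has 1 to 10 rows; each row shifts and turns the commanded pose from where the row before left it, along the tool's axes as they then stand; what a row does not reach is not made up. A row lasts 1/12 s, in which the tool goes at most 41.7 mm and 7.16 degrees, less where a joint would pass 70% of its speed; a pose out of reach is approached as far as the arm can. A call is refused whole if a number of a shift passes 4.17 or a number of a turn 7.16, either way. A call with a gripper value outside its range is refused whole. The fingers move at their own pace and stop on an object; the grip force is fixed at half the most. Time passes only in rows, so rows that do not move let the fingers close. It gives the time, the measured TCP pose, the force and the opening at its end, in the units of the state.
- robot.state(): the state, without advancing time (a new reading comes with each control period).
- robot.get_image(name): name is "side" or "top" or "wrist"; returns the picture (420x560x3 uint8, red, green, blue); there is no depth.
- robot.camera_params(name): a dict with "mtx" (3x3 intrinsics, pixels), "extrinsics" (4x4, takes a point from world to camera coordinates); the wrist camera has in their place "T_tool_cam" (4x4, takes a point from camera to tool coordinates, whose origin is the TCP and whose axes are the flange's). Camera axes: x right, y up, looking along -z (the intrinsics and any distortion apply to the point x, -y, -z); pixel columns grow to the right and rows downward; lengths in mm; the calibration is good to about 2 mm. A picture is of the moment at which its call begins: read the wrist's pose just before it. camera_params takes no time and is no camera call.
- robot.hand_in(): hands the job in, once; it reports no verdict.
Trained networks look in the newest picture that a camera, given by its name, has taken for a name from the list of things; names that differ only in an ending like _2 or _b are one class to them, and where a whole thing is asked for, a point or a joint stands for the part that bears it (a point fixed in the world has none). Each returns a list of dicts, best first, with "score" (0 to 1); they miss things now and then, are a little off and sometimes report something else, mostly with a low value. They report only what shows in the picture. A call takes as long as a camera call.
- robot.recognise(camera, target): "rect" ([left, top, right, bottom] in pixels, round what is visible of it).
- robot.regions_of(camera, target): "pixels" (420x560 bool, what is visible of it) and "rect" ([left, top, right, bottom] in pixels, round what is visible of it).
The state is a dict: "time_s": time; "joint_positions": joint angles; "dq": joint speeds; "tau": joint torques, N m; "tcp_pos": TCP position; "tool_rot": TCP orientation; "ft_force": force on the tool from outside, world axes, zero at the start; "torque": the same for the moment, N m; "width": finger opening in mm.
Only numpy, scipy, OpenCV 4.12 (cv2) and the standard library are available. Lean on these libraries where they do the work, as an engineer would, in place of code of your own. Each camera call takes 0.05 s, during which the arm holds its last target.

## Working session

There is one attempt and no reset: what is moved stays moved. The work goes in short steps, Python scripts to look and compute and a tool call to move; the robot and the scene stay as the last step left them, time stands still between calls to the robot, and variables do not carry over. Pictures are saved under pics/ and viewed, and the job is handed in when it is done.

Besides the shell and the picture viewer there is one more tool, called after "Call:" as name(argument=value, ...) on one line, values as JSON. send_rows: Moves the arm, as the interface text tells. Its arguments: {"type":"object","properties":{"linear":{"type":"array","items":{"type":"array","items":{"type":"number"}}},"turn":{"type":"array","items":{"type":"array","items":{"type":"number"}}},"fingers":{"type":"array","items":{"type":"number"}}},"required":["linear","turn","fingers"]}

```bash
ls; mkdir -p pics
python3 - <<'E'
from cell import robot
import cv2,numpy as np
s=robot.state();print({k:np.round(v,2).tolist() for k,v in s.items()})
for n in ["side","top","wrist"]:
    im=robot.get_image(n);cv2.imwrite(f"pics/{n}0.png",im[:,:,::-1])
    print(n,{k:np.round(v,3).tolist() if not isinstance(v,str) else v for k,v in robot.camera_params(n).items()})
E
```

```text
pics
{'time_s': 0.0, 'joint_positions': [62.69, 36.06, 2.2, 87.0, -1.55, 57.08, -1.15], 'dq': [-0.05, -0.01, -0.06, 0.04, 0.09, 0.01, 0.11], 'tau': [-0.0, -56.34, 1.23, -19.34, 0.01, 0.01, 0.0], 'tcp_pos': [259.34, -595.32, 230.39], 'tool_rot': [-179.89, 0.0, 23.53], 'ft_force': [-0.77, -0.53, 0.99], 'torque': [0.04, -0.01, 0.01], 'width': 85.29}
side {'mtx': [[459.578, 0.0, 280.587], [0.0, 459.578, 208.866], [0.0, 0.0, 1.0]], 'extrinsics': [[-0.937, -0.35, -0.005, 519.108], [0.253, -0.687, 0.681, -231.213], [-0.242, 0.637, 0.732, -1401.286], [0.0, 0.0, 0.0, 1.0]]}
top {'mtx': [[383.392, 0.0, 281.954], [0.0, 383.392, 207.477], [0.0, 0.0, 1.0]], 'extrinsics': [[-0.018, -1.0, 0.001, 11.698], [0.992, -0.018, 0.121, -580.083], [-0.121, 0.004, 0.993, -1285.467], [0.0, 0.0, 0.0, 1.0]]}
wrist {'mtx': [[292.692, 0.0, 275.02], [0.0, 292.692, 207.343], [0.0, 0.0, 1.0]], 'T_tool_cam': [[-0.0, 0.959, 0.282, 71.491], [1.0, -0.0, 0.001, -0.516], [0.001, 0.282, -0.959, -143.337], [0.0, 0.0, 0.0, 1.0]]}
```

View pics/side0.png

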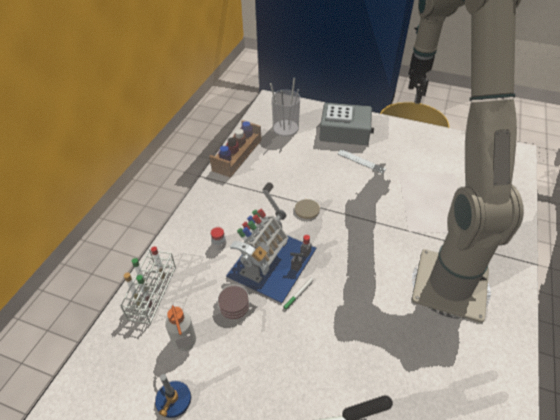

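View pics/top0.png

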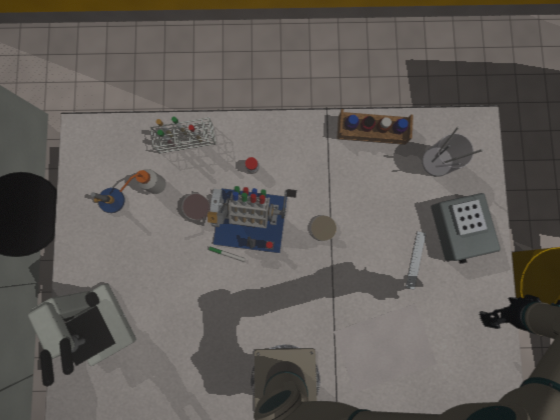

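View pics/wrist0.png

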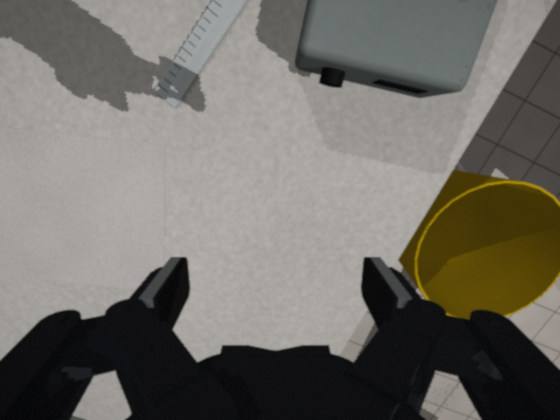

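```bash
cat > h.py <<'E'
import numpy as np,cv2
from scipy.spatial.transform import Rotation as R
from cell import robot
def proj(n,P,T=None):
    c=robot.camera_params(n);P=np.atleast_2d(P)
    E=c["extrinsics"] if T is None else T
    p=P@np.array(E)[:3,:3].T+np.array(E)[:3,3]
    K=np.array(c["mtx"]);x=p[:,0]/-p[:,2];y=-p[:,1]/-p[:,2]
    return np.c_[K[0,0]*x+K[0,2],K[1,1]*y+K[1,2]]
def wristE(st):
    T=np.eye(4);T[:3,:3]=R.from_euler('xyz',st["tool_rot"],degrees=True).as_matrix();T[:3,3]=st["tcp_pos"]
    return np.linalg.inv(T@np.array(robot.camera_params("wrist")["T_tool_cam"]))
def ray(n,uv,E=None):
    c=robot.camera_params(n);E=np.array(c["extrinsics"] if E is None else E);K=np.array(c["mtx"])
    d=np.array([(uv[0]-K[0,2])/K[0,0],-(uv[1]-K[1,2])/K[1,1],-1])
    return -E[:3,:3].T@E[:3,3],E[:3,:3].T@d
def atz(n,uv,z,E=None):
    o,d=ray(n,uv,E);return o+d*(z-o[2])/d[2]
E
python3 - <<'E'
from h import *
print([k for k in robot.camera_params("top")])
for n,box in [("top",(180,150,340,270)),("side",(190,165,350,325))]:
    im=robot.get_image(n);a,b,c,d=box
    cv2.imwrite(f"pics/{n}c.png",cv2.resize(im[b:d,a:c,::-1],None,fx=600/(d-b) if n=="side" else 5,fy=600/(d-b),interpolation=cv2.INTER_CUBIC))
    for t in ["rack_base","pin_knob","lever_grip","guide","friction_key","cradle"]:
        for r in robot.regions_of(n,t)[:2]:
            ys,xs=np.nonzero(r["pixels"]);print(n,t,round(r["score"],2),r["rect"],np.round([xs.mean(),ys.mean()],1),len(xs))
print(robot.state()["time_s"])
E
```

```text
['mtx', 'extrinsics']
top rack_base 0.63 [208.1, 187.9, 294.6, 250.4] [247.3 218.3] 4155
top lever_grip 0.71 [246.7, 160.0, 258.2, 173.2] [251.2 165. ] 187
top lever_grip 0.62 [210.6, 185.5, 294.7, 227.9] [246.5 206.7] 1719
top friction_key 0.5 [204.6, 186.3, 296.8, 252.5] [247.6 217.9] 4312
side rack_base 0.64 [228.6, 180.8, 317.5, 302.3] [268.3 253.2] 4999
side pin_knob 0.64 [232.3, 183.8, 285.0, 273.6] [261.4 233.6] 2222
side pin_knob 0.53 [227.5, 184.1, 319.8, 305.1] [268.5 253.5] 5107
side lever_grip 0.71 [231.3, 181.9, 288.0, 273.6] [261.  233.1] 2257
side lever_grip 0.24 [223.2, 180.4, 316.3, 302.7] [268.2 253.4] 4927
side guide 0.63 [253.6, 246.2, 266.4, 260.5] [258.6 252.9] 130
side guide 0.56 [301.1, 235.5, 307.6, 247.4] [305.9 240.1] 81
side friction_key 0.54 [292.0, 253.5, 302.3, 259.8] [296.  255.3] 72
side cradle 0.65 [210.4, 228.4, 225.5, 246.7] [217.7 237.8] 285
side cradle 0.57 [228.3, 183.3, 285.2, 275.4] [261.2 233.9] 2155
0.85
```

View pics/topc.png

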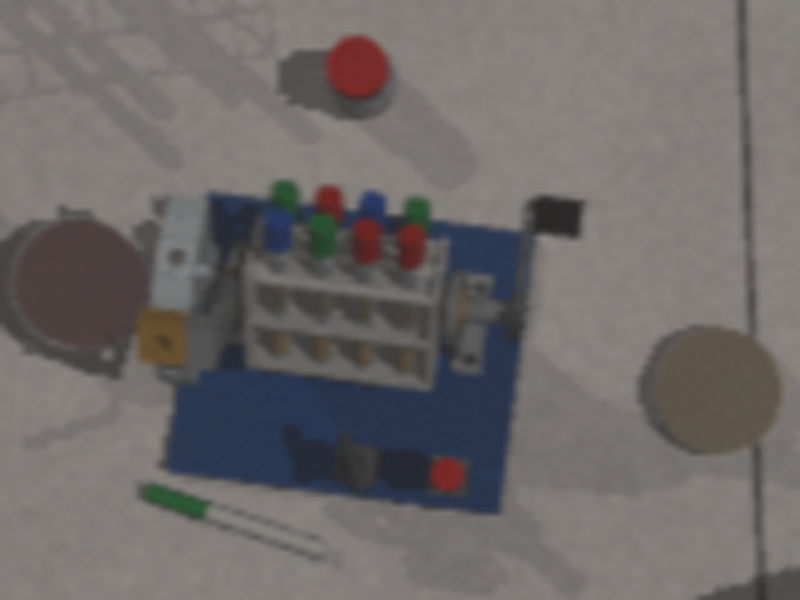

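View pics/sidec.png

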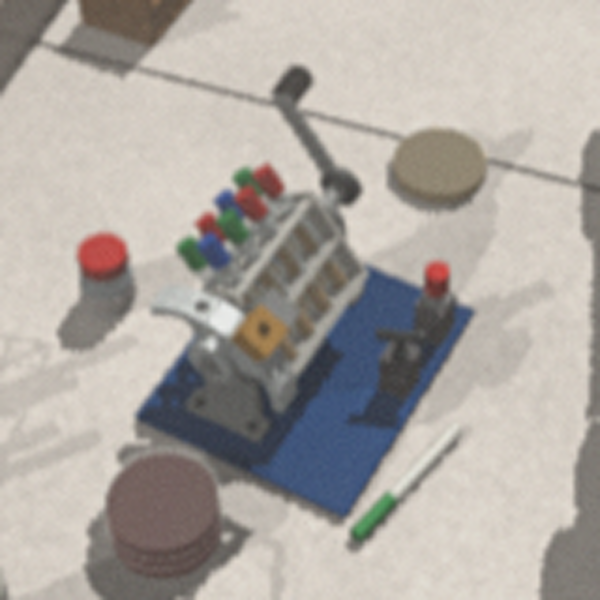

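```bash
cat > fit0.py <<'E'
from h import *
from scipy.optimize import least_squares
def rb(p,x,y,yaw):
    p=np.atleast_2d(p);c,s=np.cos(yaw),np.sin(yaw)
    return np.c_[x+c*p[:,0]-s*p[:,1],y+s*p[:,0]+c*p[:,1],p[:,2]]
obs=[("top","knobtop",(269.6,244.8)),("side","knob",(306.5,240.2)),("top","guide",(212.4,218.6)),("side","guide",(260.4,252.5)),("top","lev",(291.2,193.2)),("side","lev",(268.1,187.1))]
def pts(v):
    q=v[3]
    return dict(knobtop=(-108,-80,90),knob=(-108,-80,78),guide=(-54,100,182),lev=(95*np.sin(q),-127,105+95*np.cos(q)))
def f(v):
    P=pts(v);r=[]
    for n,k,uv in obs: r+=list(proj(n,rb(P[k],*v[:3]))[0]-uv)
    return np.array(r)
s=least_squares(f,[650,50,0,0.9])
if __name__=="__main__":
    print(s.x,np.rad2deg(s.x[2]));print(s.fun.reshape(-1,2).round(1))
    for k,p in pts(s.x).items(): print(k,rb(p,*s.x[:3])[0].round(1))
E
python3 fit0.py
```

```text
[ 5.70367814e+02  1.06564688e+02 -1.56628431e-01  6.20859488e-01] -8.97414805670192
[[-0.2  0.1]
 [ 0.  -0.9]
 [ 0.2 -0.2]
 [-0.1 -0.1]
 [-0.   0.2]
 [-0.1  1. ]]
knobtop [451.2  44.4  90. ]
knob [451.2  44.4  78. ]
guide [532.6 213.8 182. ]
lev [605.1 -27.5 182.3]
```

```bash
cat > plan.py <<'E'
from h import *
import sys
# plan(target xyz, rpy, n): prints rows
def plan(xyz,rpy,n,start=None,nrot=None):
    st=robot.state()
    p=np.array(st["tcp_pos"]) if start is None else np.array(start[0],float)
    Rc=R.from_euler('xyz',st["tool_rot"] if start is None else start[1],degrees=True)
    Rt=R.from_euler('xyz',rpy,degrees=True)
    rv=(Rc.inv()*Rt).as_rotvec(degrees=True)
    nr=nrot or n
    d=(np.array(xyz)-p)/n
    L=[];T=[]
    for i in range(n):
        L.append((Rc.inv().apply(d)/10).round(2).tolist())
        t=(rv/nr).round(1) if i<nr else np.zeros(3)
        T.append(t.tolist()); Rc=Rc*R.from_rotvec(t,degrees=True)
    for i in range(0,n,10): print("linear",L[i:i+10],"\nturn",T[i:i+10])
E
python3 - <<'E'
from plan import *
plan([480,60,330],[180,0,-9],20)
E
```

```text
linear [[2.32, -2.57, -0.49], [2.25, -2.63, -0.49], [2.17, -2.69, -0.49], [2.1, -2.75, -0.49], [2.02, -2.81, -0.49], [1.94, -2.86, -0.49], [1.86, -2.92, -0.49], [1.78, -2.97, -0.49], [1.69, -3.02, -0.49], [1.61, -3.06, -0.49]] 
turn [[0.0, -0.0, 1.6], [0.0, -0.0, 1.6], [0.0, -0.0, 1.6], [0.0, -0.0, 1.6], [0.0, -0.0, 1.6], [0.0, -0.0, 1.6], [0.0, -0.0, 1.6], [0.0, -0.0, 1.6], [0.0, -0.0, 1.6], [0.0, -0.0, 1.6]]
linear [[1.52, -3.11, -0.49], [1.44, -3.15, -0.49], [1.35, -3.19, -0.49], [1.26, -3.22, -0.49], [1.17, -3.26, -0.49], [1.08, -3.29, -0.49], [0.98, -3.32, -0.49], [0.89, -3.34, -0.49], [0.8, -3.37, -0.49], [0.7, -3.39, -0.49]] 
turn [[0.0, -0.0, 1.6], [0.0, -0.0, 1.6], [0.0, -0.0, 1.6], [0.0, -0.0, 1.6], [0.0, -0.0, 1.6], [0.0, -0.0, 1.6], [0.0, -0.0, 1.6], [0.0, -0.0, 1.6], [0.0, -0.0, 1.6], [0.0, -0.0, 1.6]]
```

Call:
send_rows(linear=[[2.3,-2.6,-0.5],[2.2,-2.6,-0.5],[2.2,-2.7,-0.5],[2.1,-2.7,-0.5],[2.0,-2.8,-0.5],[1.9,-2.9,-0.5],[1.9,-2.9,-0.5],[1.8,-3.0,-0.5],[1.7,-3.0,-0.5],[1.6,-3.1,-0.5]], turn=[[0,0,1.6],[0,0,1.6],[0,0,1.6],[0,0,1.6],[0,0,1.6],[0,0,1.6],[0,0,1.6],[0,0,1.6],[0,0,1.6],[0,0,1.6]], fingers=[8.5,8.5,8.5,8.5,8.5,8.5,8.5,8.5,8.5,8.5])

```text
time_s: 1.68
tcp_pos: [369.9, -266.4, 281.8]
tool_rot: [180.0, -0.0, 7.4]
ft_force: [0.2, -0.7, -0.6]
width: 84.7
```

Call:
send_rows(linear=[[1.5,-3.1,-0.5],[1.4,-3.1,-0.5],[1.3,-3.2,-0.5],[1.3,-3.2,-0.5],[1.2,-3.3,-0.5],[1.1,-3.3,-0.5],[1.0,-3.3,-0.5],[0.9,-3.3,-0.5],[0.8,-3.4,-0.5],[0.7,-3.4,-0.5]], turn=[[0,0,1.6],[0,0,1.6],[0,0,1.6],[0,0,1.6],[0,0,1.6],[0,0,1.6],[0,0,1.6],[0,0,1.6],[0,0,1.6],[0,0,1.6]], fingers=[8.5,8.5,8.5,8.5,8.5,8.5,8.5,8.5,8.5,8.5])

```text
time_s: 2.52
tcp_pos: [480.3, 61.3, 331.9]
tool_rot: [-180.0, -0.0, -8.5]
ft_force: [0.4, 0.1, -0.3]
width: 85.0
```

Call:
send_rows(linear=[[0,0,0],[0,0,0]], turn=[[0,0,0],[0,0,0]], fingers=[6.5,6.5])

```text
time_s: 2.68
tcp_pos: [480.4, 61.8, 331.5]
tool_rot: [-180.0, -0.0, -8.2]
ft_force: [-0.0, -1.8, -0.3]
width: 65.4
```

Run:
```python
from h import *
import json,pickle
st=robot.state();im=robot.get_image("wrist")
pickle.dump((st,im),open("w1.pkl","wb"))
print(st["time_s"],np.round(st["tcp_pos"],1),np.round(st["tool_rot"],2),np.abs(st["dq"]).max(),np.round(st["ft_force"],1))
cv2.imwrite("pics/w1.png",cv2.resize(im[:,:,::-1],(800,600),interpolation=cv2.INTER_CUBIC))
```

```text
2.6833 [480.4  61.8 331.5] [-1.7996e+02 -4.0000e-02 -8.1900e+00] 2.767634466372471 [-0.  -1.8 -0.3]
```

View pics/w1.png

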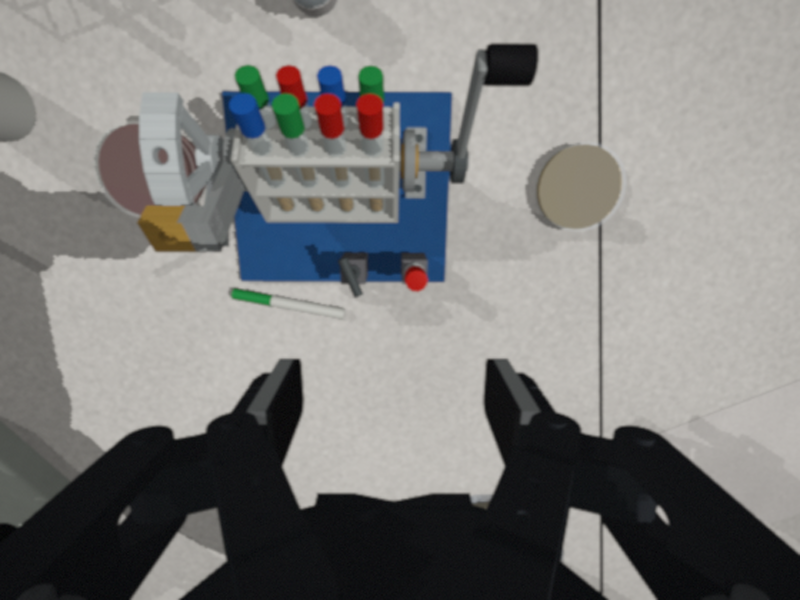

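Run:
```python
import pickle,cv2,numpy as np
st,im=pickle.load(open("w1.pkl","rb"))
def crop(a,b,c,d,f): return cv2.resize(im[b:d,a:c,::-1],None,fx=f,fy=f,interpolation=cv2.INTER_CUBIC)
cv2.imwrite("pics/w1a.png",crop(220,165,330,215,7))
cv2.imwrite("pics/w1b.png",crop(80,55,180,185,4.5))
cv2.imwrite("pics/w1c.png",crop(270,20,390,145,4.5))
```

```text
(no output)
```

View pics/w1a.png

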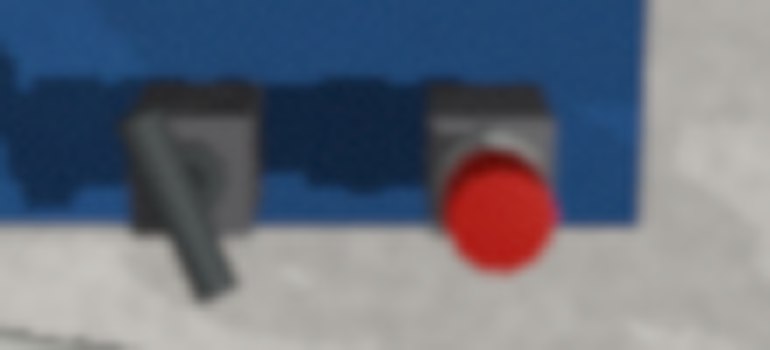

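View pics/w1b.png

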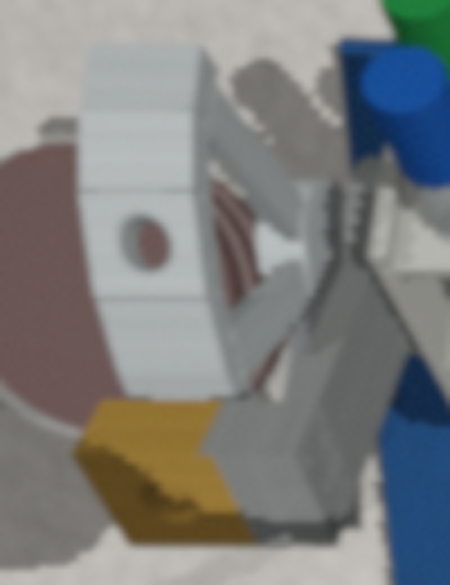

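View pics/w1c.png

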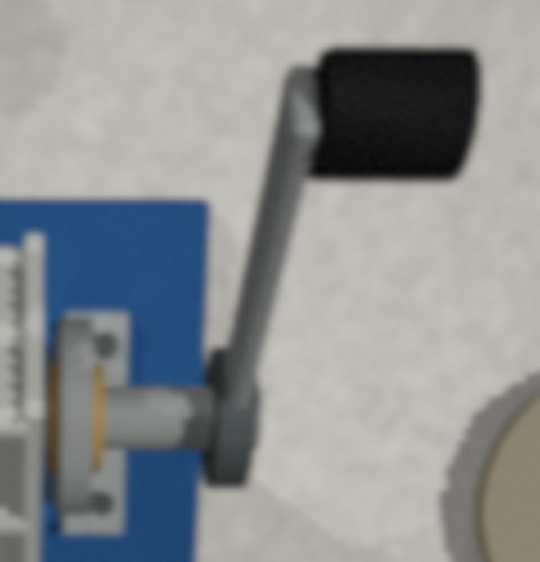

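```bash
cat > fit1.py <<'E'
from fit0 import *
import pickle
st,im=pickle.load(open("w1.pkl","rb"));EW=wristE(st)
ow=[((-108,-80,90),(291.6,195.7)),((-95,-67,52),(281.1,181.1)),((-95,-93,52),(299.3,181.6)),((-95,-3,52),(238.6,181.4)),((-95,-29,52),(257.4,181.3)),((-121,-29,52),(256.7,198.4)),((-54,100,182),(116.8,165.2)),("lev",(358.4,45.1)),("b1",(316,65.1)),("b0",(311,196.7))]
def f2(v):
    r=[]
    for k,uv in ow:
        if k=="lev": p=(95*np.sin(v[3]),-130,105+95*np.cos(v[3]))
        elif k=="b1": p=(v[4]+100,-117.5,10)
        elif k=="b0": p=(v[4]-100,-117.5,10)
        else: p=k
        r+=list(proj("wrist",rb(p,*v[:3]),EW)[0]-uv)
    return np.array(r)
s2=least_squares(f2,[570,107,-.157,.62,-20],loss="soft_l1")
if __name__=="__main__":
    print(s2.x,np.rad2deg(s2.x[2]));
    for (k,_),r in zip(ow,f2(s2.x).reshape(-1,2).round(1)):print(k,r)
    print(np.sqrt(np.diag(np.linalg.inv(s2.jac.T@s2.jac))))
E
python3 fit1.py
```

```text
[ 5.69958227e+02  1.07007987e+02 -1.49665367e-01  6.19861022e-01
 -3.12781437e+01] -8.575193884027884
(-108, -80, 90) [0.1 0.5]
(-95, -67, 52) [0.6 0.1]
(-95, -93, 52) [ 0.1 -0.3]
(-95, -3, 52) [-0.5 -0.5]
(-95, -29, 52) [-1.6 -0.3]
(-121, -29, 52) [-0.7 -0.2]
(-54, 100, 182) [1.3 0.1]
lev [-1.3  0.1]
b1 [ 1.5 -0.7]
b0 [0.7 1.5]
[0.55208932 0.80129617 0.00632631 0.01953315 1.8838785 ]
```

Run:
```python
from fit1 import *
from plan import plan
v=s2.x
g=rb((95*np.sin(.62),-127,105+95*np.cos(.62)),*v[:3])[0];print(g)
plan([g[0],g[1],230],[180,0,-8.7],6)
plan([g[0],g[1],160],[180,0,-8.7],4,start=([g[0],g[1],230],[180,0,-8.7]))
```

```text
[605.60288563 -26.80275607 182.31845338]
linear [[2.28, 1.12, 1.69], [2.29, 1.12, 1.69], [2.29, 1.11, 1.69], [2.29, 1.11, 1.69], [2.29, 1.11, 1.69], [2.29, 1.1, 1.69]] 
turn [[0.0, 0.0, 0.1], [0.0, 0.0, 0.1], [0.0, 0.0, 0.1], [0.0, 0.0, 0.1], [0.0, 0.0, 0.1], [0.0, 0.0, 0.1]]
linear [[0.0, -0.0, 1.75], [0.0, -0.0, 1.75], [0.0, -0.0, 1.75], [0.0, -0.0, 1.75]] 
turn [[0.0, 0.0, 0.0], [0.0, 0.0, 0.0], [0.0, 0.0, 0.0], [0.0, 0.0, 0.0]]
```

Call:
send_rows(linear=[[2.3,1.1,1.7],[2.3,1.1,1.7],[2.3,1.1,1.7],[2.3,1.1,1.7],[2.3,1.1,1.7],[2.3,1.1,1.7],[0,0,0]], turn=[[0,0,0.1],[0,0,0.1],[0,0,0.1],[0,0,0.1],[0,0,0.1],[0,0,0.1],[0,0,0]], fingers=[6.5,6.5,6.5,6.5,6.5,6.5,6.5])

```text
time_s: 3.32
tcp_pos: [607.0, -33.3, 225.3]
tool_rot: [179.7, 0.2, -9.5]
ft_force: [0.4, -0.6, -0.4]
width: 64.9
```

Run:
```python
from h import *
import pickle
st=robot.state();im=robot.get_image("wrist")
pickle.dump((st,im),open("w2.pkl","wb"))
print(st["time_s"],np.round(st["tcp_pos"],1),np.round(st["tool_rot"],2),np.abs(st["dq"]).max())
cv2.imwrite("pics/w2.png",cv2.resize(im[:,:,::-1],(800,600),interpolation=cv2.INTER_CUBIC))
```

```text
3.3167 [607.  -33.3 225.3] [179.74   0.18  -9.49] 4.166083076824046
```

View pics/w2.png

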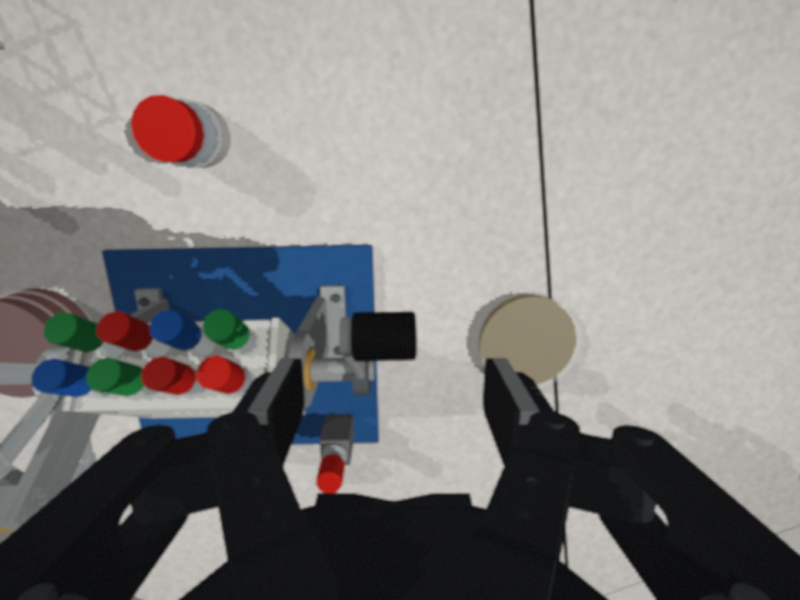

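Run:
```python
from fit1 import *
from plan import plan
st,im=pickle.load(open("w2.pkl","rb"));E=wristE(st)
for q in(.58,.62,.66):
  P=[rb((95*np.sin(q),y,105+95*np.cos(q)),*s2.x[:3])[0] for y in (-109,-127,-130,-145)]
  print(proj("wrist",np.array(P),E)/.7)
st=robot.state();print(st["tcp_pos"],st["tool_rot"])
plan([605.5,-26.5,162],[180,0,-8.7],4)
```

```text
[[342.35306059 342.22815985]
 [380.28375816 341.62079826]
 [386.60666308 341.51955336]
 [418.22599762 341.01325186]]
[[342.52798116 334.37940744]
 [380.23827815 333.77438839]
 [386.52443663 333.67353409]
 [417.95998327 333.16918631]]
[[342.7389668  326.70209277]
 [380.20457319 326.09984646]
 [386.44993556 325.99945448]
 [417.68144012 325.49741914]]
[605.68032939 -31.12522577 226.75237144] [179.83335741   0.21832387  -9.40838176]
linear [[-0.02, -0.12, 1.62], [-0.02, -0.12, 1.62], [-0.02, -0.12, 1.62], [-0.02, -0.12, 1.62]] 
turn [[0.0, 0.1, -0.2], [0.0, 0.1, -0.2], [0.0, 0.1, -0.2], [0.0, 0.1, -0.2]]
```

Call:
send_rows(linear=[[0,-0.1,1.6],[0,-0.1,1.6],[0,-0.1,1.6],[0,-0.1,1.6],[0,0,0],[0,0,0]], turn=[[0,0,0],[0,0,0],[0,0,0],[0,0,0],[0,0,0],[0,0,0]], fingers=[6.5,6.5,6.5,6.5,5.0,4.5])

```text
time_s: 3.87
tcp_pos: [606.0, -23.0, 165.6]
tool_rot: [180.0, 0.1, -9.1]
ft_force: [1.3, 0.3, -0.2]
width: 45.2
```

Run:
```python
from h import *
import pickle
st=robot.state();im=robot.get_image("wrist")
print(st["time_s"],np.round(st["tcp_pos"],1),np.round(st["tool_rot"],2),np.round(st["ft_force"],1))
cv2.imwrite("pics/w3.png",cv2.resize(im[:,:,::-1],(800,600),interpolation=cv2.INTER_CUBIC))
```

```text
3.8667 [606.  -23.  165.6] [ 1.7998e+02  8.0000e-02 -9.0900e+00] [ 1.3  0.3 -0.2]
```

View pics/w3.png

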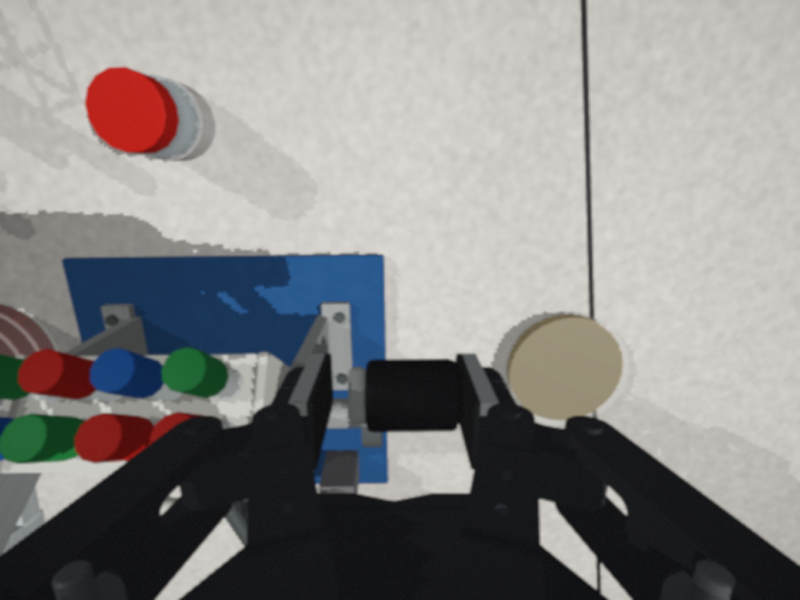

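Call:
send_rows(linear=[[0,0.35,0],[0,0,0],[0,0,0],[0,0,0]], turn=[[0,0,0],[0,0,0],[0,0,0],[0,0,0]], fingers=[4.5,3.0,2.0,2.0])

```text
time_s: 4.25
tcp_pos: [607.6, -26.3, 167.1]
tool_rot: [-180.0, -0.2, -9.1]
ft_force: [0.1, -1.9, 6.3]
width: 34.8
```

Run:
```python
from fit1 import *
from plan import plan
st=robot.state()
print(st["time_s"],np.round(st["tcp_pos"],1),np.round(st["tool_rot"],2),np.round(st["ft_force"],1),st["width"])
q0=.615;yaw=s2.x[2];p=np.array(st["tcp_pos"]);Rc=R.from_euler('xyz',st["tool_rot"],degrees=True).inv()
for a,b in zip(np.linspace(q0,0,9)[:-1],np.linspace(q0,0,9)[1:]):
    dx=95*(np.sin(b)-np.sin(a));dz=95*(np.cos(b)-np.cos(a))
    print(Rc.apply([np.cos(yaw)*dx,np.sin(yaw)*dx,dz]).round(2)/10)
```

```text
4.25 [607.6 -26.3 167.1] [-1.7998e+02 -1.7000e-01 -9.0800e+00] [ 0.1 -1.9  6.3] 34.79813098573858
[-0.611  0.005 -0.4  ]
[-0.64   0.006 -0.352]
[-0.665  0.006 -0.302]
[-0.686  0.006 -0.25 ]
[-0.703  0.006 -0.196]
[-0.716  0.006 -0.142]
[-0.725  0.006 -0.086]
[-0.729  0.006 -0.03 ]
```

Call:
send_rows(linear=[[-0.61,0,-0.4],[-0.64,0,-0.35],[-0.66,0,-0.3],[-0.69,0,-0.25],[-0.7,0,-0.2],[-0.72,0,-0.14],[-0.72,0,-0.09],[-0.73,0,-0.03],[0,0,0],[0,0,0]], turn=[[0,0,0],[0,0,0],[0,0,0],[0,0,0],[0,0,0],[0,0,0],[0,0,0],[0,0,0],[0,0,0],[0,0,0]], fingers=[2,2,2,2,2,2,2,2,2,2])

```text
time_s: 5.08
tcp_pos: [555.2, -18.5, 184.5]
tool_rot: [180.0, -0.4, -9.1]
ft_force: [3.8, -2.1, 3.2]
width: 34.6
```

Run:
```python
from fit1 import *
st=robot.state();im=robot.get_image("wrist");pickle.dump((st,im),open("w4.pkl","wb"))
print(st["time_s"],np.round(st["tcp_pos"],1),np.round(st["tool_rot"],2),np.round(st["ft_force"],1),st["width"],np.abs(st["dq"]).max())
cv2.imwrite("pics/w4.png",cv2.resize(im[:,:,::-1],(800,600),interpolation=cv2.INTER_CUBIC))
im=robot.get_image("side");a,b,c,d=190,165,350,325
cv2.imwrite(f"pics/s4.png",cv2.resize(im[b:d,a:c,::-1],None,fx=3.75,fy=3.75,interpolation=cv2.INTER_CUBIC))
```

```text
5.0833 [555.2 -18.5 184.5] [180.    -0.41  -9.1 ] [ 3.8 -2.1  3.2] 34.64611681611266 0.7430816527764406
```

View pics/w4.png

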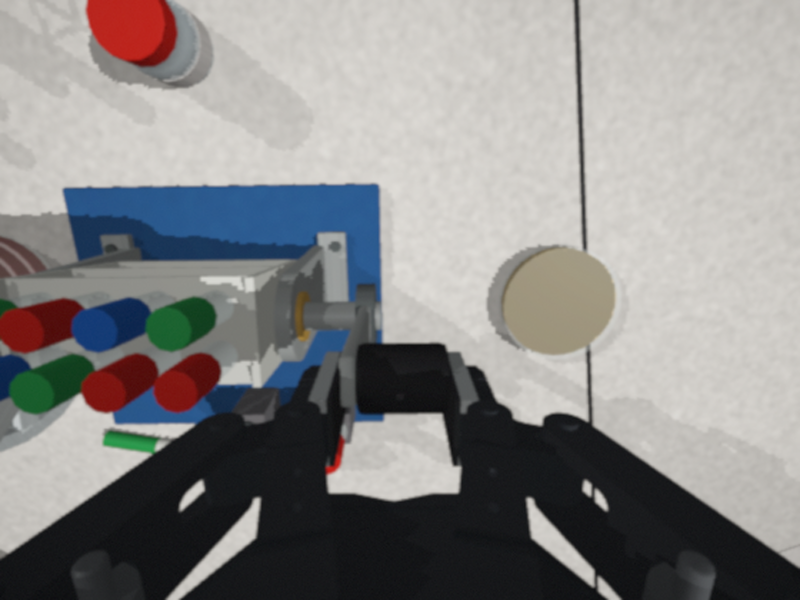

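View pics/s4.png

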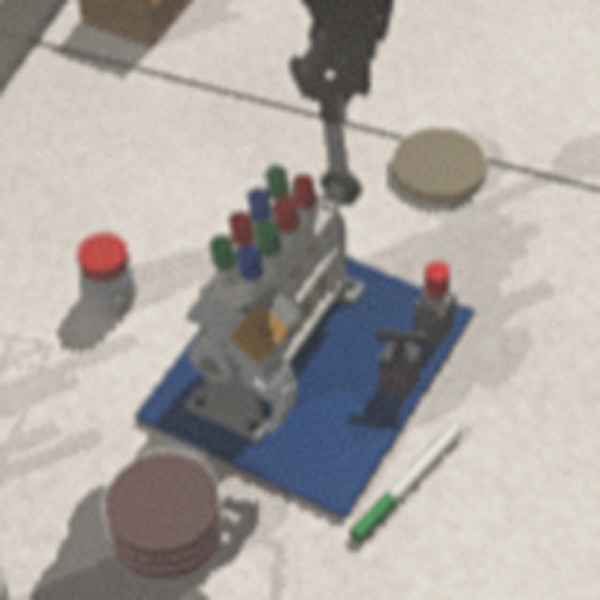

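Run:
```python
from fit1 import *
st,im=pickle.load(open("w4.pkl","rb"));E=wristE(st)
for q in(-.04,0,.04):
  P=[rb((95*np.sin(q),y,105+95*np.cos(q)),*s2.x[:3])[0] for y in (-115,-145)]
  print(q,(proj("wrist",np.array(P),E)/.7).round(1).tolist())
# sanity: base back corners & boss, hub
for p in [(s2.x[4]+100,-117.5,10),(0,-110,105)]: print((proj("wrist",rb(p,*s2.x[:3]),E)/.7).round(1))
cv2.imwrite("pics/w4c.png",cv2.resize(im[120:330,150:400,::-1],None,fx=3.2,fy=2.8571*1.12,interpolation=cv2.INTER_CUBIC)[:600])
print(robot.state()["tcp_pos"])
```

```text
-0.04 [[361.3, 410.9], [447.8, 410.2]]
0 [[361.0, 401.2], [448.1, 400.6]]
0.04 [[360.7, 391.2], [448.4, 390.5]]
[[380.8 184.2]]
[[364.7 313.9]]
[555.13309767 -18.44737135 184.50900805]
```

View pics/w4c.png

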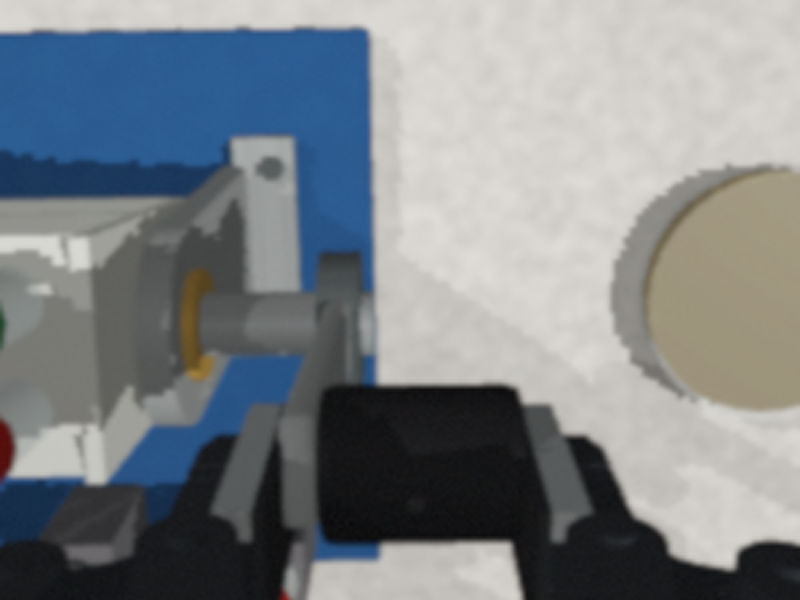

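Call:
send_rows(linear=[[-0.25,0,0],[-0.25,0,0],[-0.25,0,0],[0,0,0],[0,0,0]], turn=[[0,0,0],[0,0,0],[0,0,0],[0,0,0],[0,0,0]], fingers=[2,2,2,2,2])

```text
time_s: 5.6
tcp_pos: [548.7, -17.5, 184.6]
tool_rot: [180.0, -0.5, -9.1]
ft_force: [6.0, -4.0, 3.5]
width: 35.0
```

Run:
```python
from fit1 import *
st=robot.state();im=robot.get_image("wrist");pickle.dump((st,im),open("w5.pkl","wb"))
print(st["time_s"],np.round(st["tcp_pos"],1),np.round(st["tool_rot"],2),np.round(st["ft_force"],1),st["width"],np.abs(st["dq"]).max())
E=wristE(st)
for q in(-.04,0,.04):
  P=[rb((95*np.sin(q),y,105+95*np.cos(q)),*s2.x[:3])[0] for y in (-115,-145)]
  print(q,(proj("wrist",np.array(P),E)).round(1).tolist())
for p in [(s2.x[4]+100,-117.5,10),(0,-110,105)]: print((proj("wrist",rb(p,*s2.x[:3]),E)).round(1))
cv2.imwrite("pics/w5c.png",cv2.resize(im[100:320,150:400,::-1],None,fx=3.2,fy=3.2,interpolation=cv2.INTER_CUBIC)[:600])
```

```text
5.6 [548.7 -17.5 184.6] [180.    -0.48  -9.12] [ 6.  -4.   3.5] 35.04216647455387 0.18232023766705602
-0.04 [[252.5, 275.7], [313.8, 275.3]]
0 [[252.3, 268.8], [314.0, 268.3]]
0.04 [[252.0, 261.6], [314.2, 261.1]]
[[266.5 122.7]]
[[255.1 212.1]]
```

View pics/w5c.png

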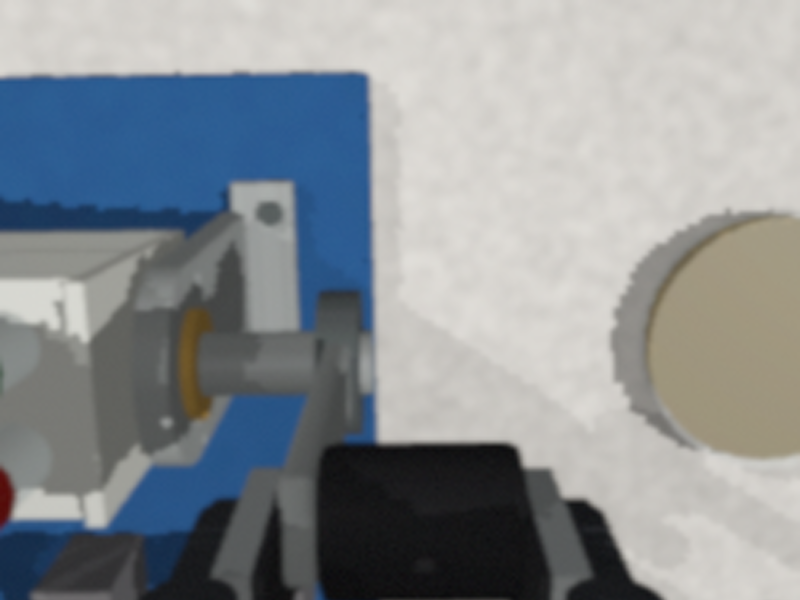

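Call:
send_rows(linear=[[-0.15,0,0],[-0.15,0,0],[0,0,0],[0,0,0]], turn=[[0,0,0],[0,0,0],[0,0,0],[0,0,0]], fingers=[2,2,2,2])

```text
time_s: 5.98
tcp_pos: [546.1, -17.1, 184.5]
tool_rot: [-180.0, -0.5, -9.2]
ft_force: [7.9, -4.7, 2.4]
width: 34.7
```

Run:
```python
from fit1 import *
st=robot.state();im=robot.get_image("wrist");pickle.dump((st,im),open("w6.pkl","wb"))
print(st["time_s"],np.round(st["tcp_pos"],1),np.round(st["tool_rot"],2),np.round(st["ft_force"],1),st["width"],np.abs(st["dq"]).max())
E=wristE(st)
for q in(-.04,0,.04):
  P=[rb((95*np.sin(q),y,105+95*np.cos(q)),*s2.x[:3])[0] for y in (-115,-145)]
  print(q,(proj("wrist",np.array(P),E)).round(1).tolist())
cv2.imwrite("pics/w6c.png",cv2.resize(im[110:330,150:400,::-1],None,fx=3.2,fy=3.2,interpolation=cv2.INTER_CUBIC)[104:])
```

```text
5.9833 [546.1 -17.1 184.5] [-179.99   -0.52   -9.16] [ 7.9 -4.7  2.4] 34.665260114705575 0.17430811356595752
-0.04 [[252.4, 271.0], [314.0, 270.5]]
0 [[252.1, 264.0], [314.2, 263.5]]
0.04 [[251.9, 256.7], [314.4, 256.2]]
```

View pics/w6c.png

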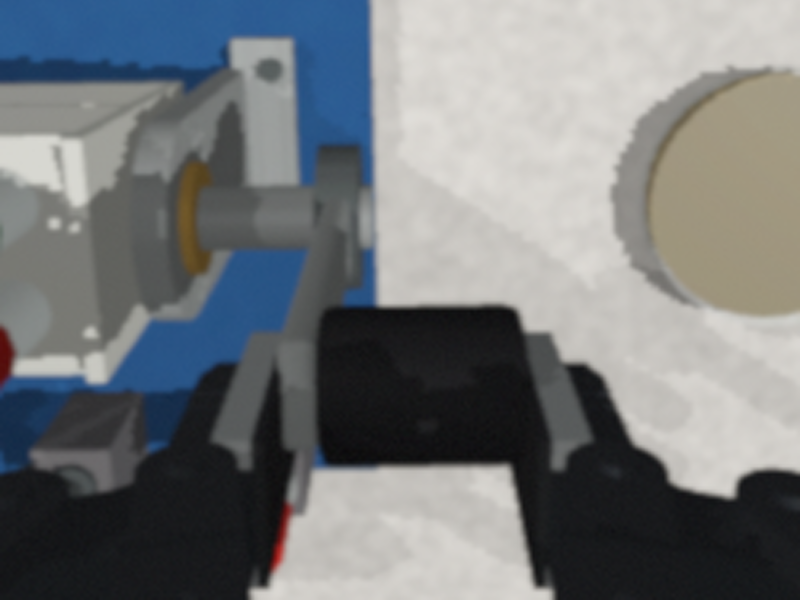

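Call:
send_rows(linear=[[0,0,0],[0,0,0],[0,0,-2.0],[0,0,-3.5],[-1.5,-1.5,-3.5],[-1.8,-1.8,-2.5],[-1.8,-1.8,-1.5],[-1.2,-1.5,-1.0],[0,0,0],[0,0,0]], turn=[[0,0,0],[0,0,0],[0,0,0],[0,0,0],[0,0,0],[0,0,0],[0,0,0],[0,0,0],[0,0,0],[0,0,0]], fingers=[6.5,6.5,6.5,6.5,6.5,6.5,6.0,5.0,4.5,4.5])

```text
time_s: 6.87
tcp_pos: [489.0, 60.4, 323.1]
tool_rot: [180.0, 0.1, -8.9]
ft_force: [1.2, -0.9, -0.1]
width: 44.8
```

Call:
send_rows(linear=[[0,0,0],[0,0,0]], turn=[[0,0,0],[0,0,0]], fingers=[4.5,4.5])

```text
time_s: 7.03
tcp_pos: [489.8, 58.2, 321.9]
tool_rot: [179.9, 0.1, -9.2]
ft_force: [-1.1, 0.2, -0.8]
width: 45.0
```

Run:
```python
from fit1 import *
st=robot.state();im=robot.get_image("wrist");pickle.dump((st,im),open("w7.pkl","wb"))
print(st["time_s"],np.round(st["tcp_pos"],1),np.round(st["tool_rot"],2),np.round(st["ft_force"],1),st["width"],np.abs(st["dq"]).max())
E=wristE(st)
for q in(-.04,0,.04):
  P=[rb((95*np.sin(q),y,105+95*np.cos(q)),*s2.x[:3])[0] for y in (-115,-145)]
  print(q,(proj("wrist",np.array(P),E)/.7).round(1).tolist())
P=[(-108,-80,90),(-54,100,182)]
print((proj("wrist",rb(P,*s2.x[:3]),E)/.7).round(1).tolist())
cv2.imwrite("pics/w7.png",cv2.resize(im[:,:,::-1],(800,600),interpolation=cv2.INTER_CUBIC))
```

```text
7.0333 [489.8  58.2 321.9] [ 1.7992e+02  1.3000e-01 -9.1500e+00] [-1.1  0.2 -0.8] 44.97239038790157 0.3850471236200093
-0.04 [[482.1, 176.8], [531.4, 176.3]]
0 [[482.5, 170.3], [531.9, 169.8]]
0.04 [[482.8, 163.8], [532.4, 163.2]]
[[414.8, 292.0], [159.8, 255.8]]
```

View pics/w7.png

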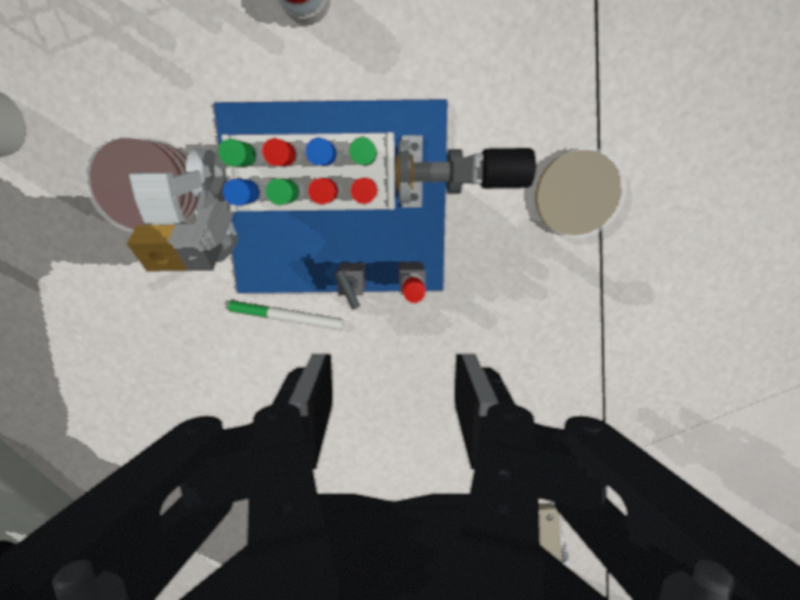

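Run:
```python
import pickle,cv2,numpy as np
st,im=pickle.load(open("w7.pkl","rb"))
def crop(a,b,c,d,f): return cv2.resize(im[b:d,a:c,::-1],None,fx=f,fy=f,interpolation=cv2.INTER_CUBIC)
cv2.imwrite("pics/w7a.png",crop(220,165,330,225,7))
cv2.imwrite("pics/w7b.png",crop(80,115,180,200,7))
```

```text
(no output)
```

View pics/w7a.png

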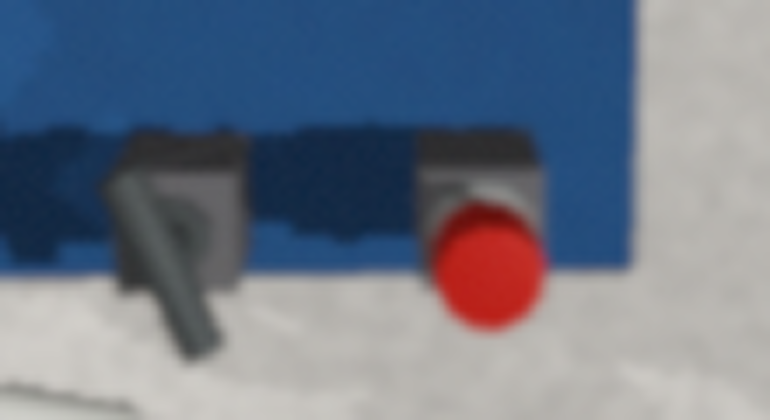

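View pics/w7b.png

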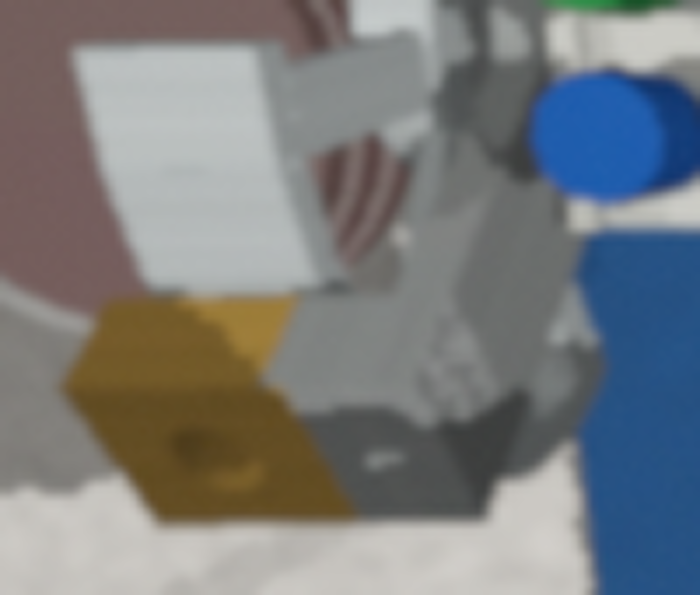

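```bash
cat > fit2.py <<'E'
from fit0 import rb
from h import *
from scipy.optimize import least_squares
import pickle
st,im=pickle.load(open("w7.pkl","rb"));EW=wristE(st)
ow=[((-108,-80,90),(290,203.8)),((-95,-67,52),(279.4,189)),((-95,-93,52),(297.9,189.3)),((-95,-3,52),(237.4,189.3)),((-95,-29,52),(255.4,189)),((-121,-29,52),(254.6,206.1)),((-121,-3,52),(237.1,206.7)),((-54,100,182),(110.1,179.9)),
((100,-117.5,10),(312.9,70)),((100,117.5,10),(150.5,72.1)),((-100,-117.5,10),(310.3,203.3)),((-100,117.5,10),(165.2,204.4)),((0,-130,200),(356.2,117.6))]
def f2(v):
    r=[]
    for i,(p,uv) in enumerate(ow):
        p=np.array(p,float)
        if p[2]==10: p[0]+=v[3]
        if p[1]==-130: p[0]=v[4]
        if p[2]==10: p[1]+=v[5]
        r+=list(proj("wrist",rb(p,*v[:3]),EW)[0]-uv)
    return np.array(r)
s2=least_squares(f2,[570,107,-.157,-25,0,0],loss="soft_l1")
if __name__=="__main__":
    print(s2.x.round(2),np.rad2deg(s2.x[2]));
    for (k,_),r in zip(ow,f2(s2.x).reshape(-1,2).round(1)):print(k,r)
    print(np.sqrt(np.diag(np.linalg.inv(s2.jac.T@s2.jac))))
    for p in [(-108,-80,78),(-54,100,182)]: print(rb(p,*s2.x[:3]))
E
python3 fit2.py
```

```text
[ 5.6948e+02  1.0680e+02 -1.5000e-01 -3.1110e+01  1.6800e+00  1.2600e+00] -8.587209731336815
(-108, -80, 90) [0.6 0.9]
(-95, -67, 52) [ 0.9 -0.1]
(-95, -93, 52) [ 0.4 -0.6]
(-95, -3, 52) [-1.4  0. ]
(-95, -29, 52) [-1.4  0.1]
(-121, -29, 52) [-0.1  0.3]
(-121, -3, 52) [-0.2 -0.1]
(-54, 100, 182) [ 2.1 -0.4]
(100, -117.5, 10) [ 0.9 -0.6]
(100, 117.5, 10) [-1.6 -0.9]
(-100, -117.5, 10) [0.1 1.3]
(-100, 117.5, 10) [0.1 1.5]
(0, -130, 200) [-0.8 -0. ]
[0.54082362 0.72255522 0.00503527 1.24632837 1.16092267 1.16005375]
[[450.74727873  43.81970424  78.        ]]
[[531.01855568 213.73886765 182.        ]]
```

Run:
```python
from plan import *
plan([450.7,43.8,125],[180,0,-8.9],8)
```

```text
linear [[-0.45, 0.25, 2.46], [-0.45, 0.25, 2.46], [-0.45, 0.25, 2.46], [-0.45, 0.25, 2.46], [-0.45, 0.25, 2.46], [-0.45, 0.25, 2.46], [-0.45, 0.25, 2.46], [-0.45, 0.25, 2.46]] 
turn [[0.0, 0.0, -0.0], [0.0, 0.0, -0.0], [0.0, 0.0, -0.0], [0.0, 0.0, -0.0], [0.0, 0.0, -0.0], [0.0, 0.0, -0.0], [0.0, 0.0, -0.0], [0.0, 0.0, -0.0]]
```

Call:
send_rows(linear=[[-0.45,0.25,2.45],[-0.45,0.25,2.45],[-0.45,0.25,2.45],[-0.45,0.25,2.45],[-0.45,0.25,2.45],[-0.45,0.25,2.45],[-0.45,0.25,2.45],[-0.45,0.25,2.45],[0,0,0],[0,0,0]], turn=[[0,0,0],[0,0,0],[0,0,0],[0,0,0],[0,0,0],[0,0,0],[0,0,0],[0,0,0],[0,0,0],[0,0,0]], fingers=[4.5,4.5,4.5,4.5,4.5,4.5,4.5,4.5,4.5,4.5])

```text
time_s: 7.92
tcp_pos: [450.6, 44.5, 125.9]
tool_rot: [179.9, 0.2, -9.1]
ft_force: [0.4, -0.3, 0.6]
width: 45.1
```

Call:
send_rows(linear=[[0,0,0],[0,0,0]], turn=[[0,0,0],[0,0,0]], fingers=[4.5,4.5])

```text
time_s: 8.08
tcp_pos: [453.1, 45.4, 128.1]
tool_rot: [-180.0, -0.2, -9.1]
ft_force: [0.5, 0.0, 0.4]
width: 45.0
```

Run:
```python
from fit2 import *
st=robot.state();im=robot.get_image("wrist");pickle.dump((st,im),open("w8.pkl","wb"))
print(st["time_s"],np.round(st["tcp_pos"],1),np.round(st["tool_rot"],2),np.round(st["ft_force"],1),st["width"],np.abs(st["dq"]).max())
E=wristE(st)
print((proj("wrist",rb([(-108,-80,90),(-108,-80,66),(-95,-67,52),(-95,-93,52)],*s2.x[:3]),E)/.7).round(1).tolist(), (proj("wrist",[st["tcp_pos"]],E)/.7))
cv2.imwrite("pics/w8.png",cv2.resize(im[:,:,::-1],(800,600),interpolation=cv2.INTER_CUBIC))
```

```text
8.0833 [453.1  45.4 128.1] [-1.7995e+02 -1.6000e-01 -9.0900e+00] [0.5 0.  0.4] 45.036974860344934 0.41587807956516853
[[397.7, 337.4], [397.3, 320.1], [373.1, 289.2], [420.9, 288.8]] [[393.63193864 370.08357177]]
```

View pics/w8.png

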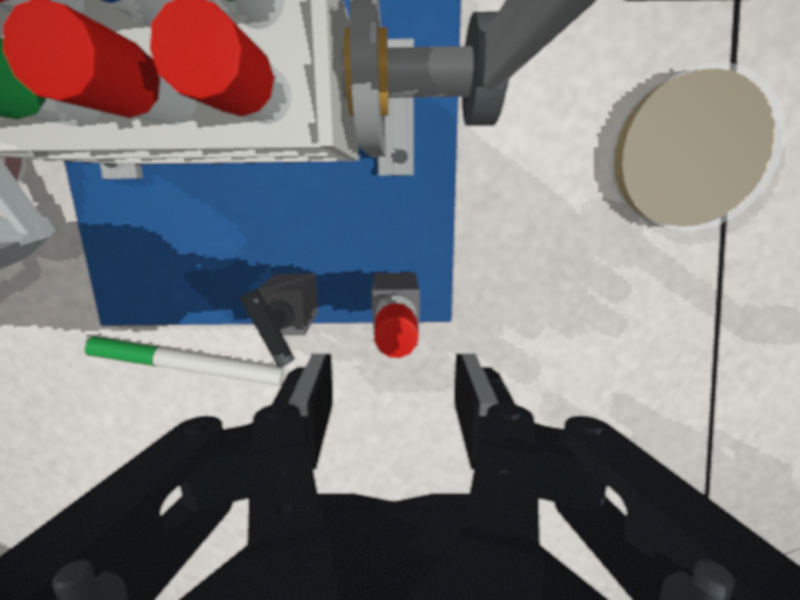

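Call:
send_rows(linear=[[0,0.15,1.5],[0,0,1.5],[0,0,1.5],[0,0,1.2],[0,0,0.9],[0,0,0],[0,0,0],[0,0,0]], turn=[[0,0,0],[0,0,0],[0,0,0],[0,0,0],[0,0,0],[0,0,0],[0,0,0],[0,0,0]], fingers=[4.0,4.0,4.0,4.0,4.0,4.0,4.0,4.0])

```text
time_s: 8.8
tcp_pos: [452.0, 43.9, 61.7]
tool_rot: [-180.0, -0.1, -9.1]
ft_force: [0.6, 0.2, 0.3]
width: 40.0
```

Run:
```python
from fit2 import *
st=robot.state();im=robot.get_image("wrist");pickle.dump((st,im),open("w9.pkl","wb"))
print(st["time_s"],np.round(st["tcp_pos"],1),np.round(st["tool_rot"],2),np.round(st["ft_force"],1),st["width"],np.abs(st["dq"]).max())
cv2.imwrite("pics/w9.png",cv2.resize(im[150:360,140:420,::-1],(800,600),interpolation=cv2.INTER_CUBIC))
```

```text
8.8 [452.   43.9  61.7] [-1.7997e+02 -8.0000e-02 -9.0700e+00] [0.6 0.2 0.3] 39.99111742855552 0.28937970869713453
```

View pics/w9.png

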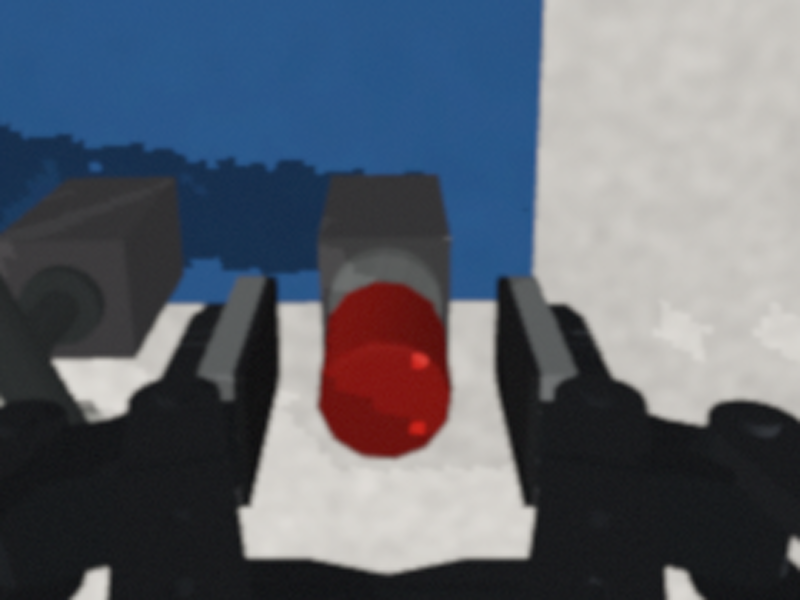

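Run:
```python
from fit2 import *
st,im=pickle.load(open("w9.pkl","rb"));E=wristE(st)
for r in (388,400,405): print(atz("wrist",(140+385*.35,150+r*.35),90,E))
print("collar/boss back corners z52",[atz("wrist",(140+c*.35,150+r*.35),52,E) for c,r in ((320,236),(450,238))])
```

```text
[453.02320303  44.12878262  90.        ]
[450.92676341  44.46402522  90.        ]
[450.04755513  44.60461982  90.        ]
collar/boss back corners z52 [array([465.40642414,  55.1453253 ,  52.        ]), array([460.99812298,  30.06791345,  52.        ])]
```

Call:
send_rows(linear=[[-0.1,0,0],[0,0,0],[0,0,0],[0,0,0],[0,0,0]], turn=[[0,0,0],[0,0,0],[0,0,0],[0,0,0],[0,0,0]], fingers=[3.0,2.0,1.0,1.0,1.0])

```text
time_s: 9.27
tcp_pos: [450.6, 44.1, 61.7]
tool_rot: [-180.0, -0.1, -9.1]
ft_force: [-1.8, 0.3, 6.5]
width: 20.4
```

Run:
```python
from fit2 import *
st=robot.state()
print(st["time_s"],np.round(st["tcp_pos"],1),np.round(st["tool_rot"],2),np.round(st["ft_force"],1),st["width"],np.abs(st["dq"]).max())
```

```text
9.2667 [450.6  44.1  61.7] [-1.7998e+02 -5.0000e-02 -9.0600e+00] [-1.8  0.3  6.5] 20.385362250988685 0.07246213448406166
```

Call:
send_rows(linear=[[0,0,-0.5],[0,0,-1.0],[0,0,-1.5],[0,0,-1.5],[0,0,-2.0],[0,0,-3.0],[0,0,-3.5],[0,0,-3.0],[0,0,-2.0],[0,0,0]], turn=[[0,0,0],[0,0,0],[0,0,0],[0,0,0],[0,0,0],[0,0,0],[0,0,0],[0,0,0],[0,0,0],[0,0,0]], fingers=[1,1,1,1,1,1,1,1,1,1])

```text
time_s: 10.1
tcp_pos: [452.8, 44.3, 245.3]
tool_rot: [-179.9, -0.5, -9.1]
ft_force: [0.8, -0.2, 0.1]
width: 20.0
```

Run:
```python
from fit2 import *
from plan import plan
st=robot.state();im=robot.get_image("wrist");pickle.dump((st,im),open("w10.pkl","wb"))
print(st["time_s"],np.round(st["tcp_pos"],1),np.round(st["tool_rot"],2),np.round(st["ft_force"],1),st["width"],np.abs(st["dq"]).max())
cv2.imwrite("pics/w10.png",cv2.resize(im[:,:,::-1],(800,600),interpolation=cv2.INTER_CUBIC))
plan([495.5,219.4,241],[180,-35,-8.8],10)
```

```text
10.1 [452.8  44.3 245.3] [-179.85   -0.48   -9.08] [ 0.8 -0.2  0.1] 20.04920421430705 4.431990424668129
linear [[0.16, -1.8, 0.03], [0.16, -1.8, 0.03], [0.15, -1.8, 0.04], [0.15, -1.8, 0.05], [0.15, -1.8, 0.06], [0.14, -1.8, 0.07], [0.14, -1.8, 0.08], [0.13, -1.8, 0.09], [0.13, -1.8, 0.1], [0.12, -1.8, 0.1]] 
turn [[-0.0, 3.5, -0.0], [-0.0, 3.5, -0.0], [-0.0, 3.5, -0.0], [-0.0, 3.5, -0.0], [-0.0, 3.5, -0.0], [-0.0, 3.5, -0.0], [-0.0, 3.5, -0.0], [-0.0, 3.5, -0.0], [-0.0, 3.5, -0.0], [-0.0, 3.5, -0.0]]
```

View pics/w10.png

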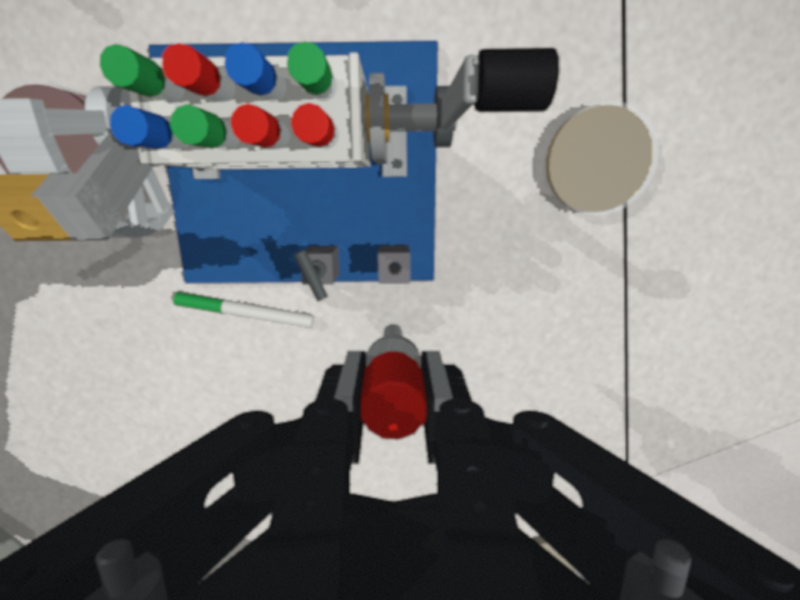

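Call:
send_rows(linear=[[0.15,-1.8,0],[0.15,-1.8,0],[0.15,-1.8,0],[0.15,-1.8,0.05],[0.15,-1.8,0.05],[0.15,-1.8,0.05],[0.15,-1.8,0.1],[0.15,-1.8,0.1],[0.15,-1.8,0.1],[0.1,-1.8,0.1]], turn=[[0,3.5,0],[0,3.5,0],[0,3.5,0],[0,3.5,0],[0,3.5,0],[0,3.5,0],[0,3.5,0],[0,3.5,0],[0,3.5,0],[0,3.5,0]], fingers=[1,1,1,1,1,1,1,1,1,1])

```text
time_s: 10.98
tcp_pos: [492.4, 211.4, 248.0]
tool_rot: [178.9, -32.1, -9.0]
ft_force: [1.3, 0.2, -1.8]
width: 20.1
```

Call:
send_rows(linear=[[0,0,0],[0,0,0],[0,0,0]], turn=[[0,0,0],[0,0,0],[0,0,0]], fingers=[1,1,1])

```text
time_s: 11.23
tcp_pos: [493.0, 213.1, 248.2]
tool_rot: [179.0, -32.1, -8.9]
ft_force: [0.2, -0.1, -1.7]
width: 20.5
```

Run:
```python
from fit2 import *
st=robot.state();im=robot.get_image("wrist");pickle.dump((st,im),open("w11.pkl","wb"))
print(st["time_s"],np.round(st["tcp_pos"],1),np.round(st["tool_rot"],2),np.round(st["ft_force"],1),st["width"],np.abs(st["dq"]).max(),np.round(st["joint_positions"],0))
E=wristE(st)
print(proj("wrist",rb((-54,100,182),*s2.x[:3]),E)/.7)
cv2.imwrite("pics/w11.png",cv2.resize(im[:,:,::-1],(800,600),interpolation=cv2.INTER_CUBIC))
```

```text
11.2333 [493.  213.1 248.2] [179.04 -32.06  -8.86] [ 0.2 -0.1 -1.7] 20.484541920549916 4.119489003888936 [ -73.   24.   41.  128.   35.   13. -168.]
[[379.68086245 313.28828461]]
```

View pics/w11.png

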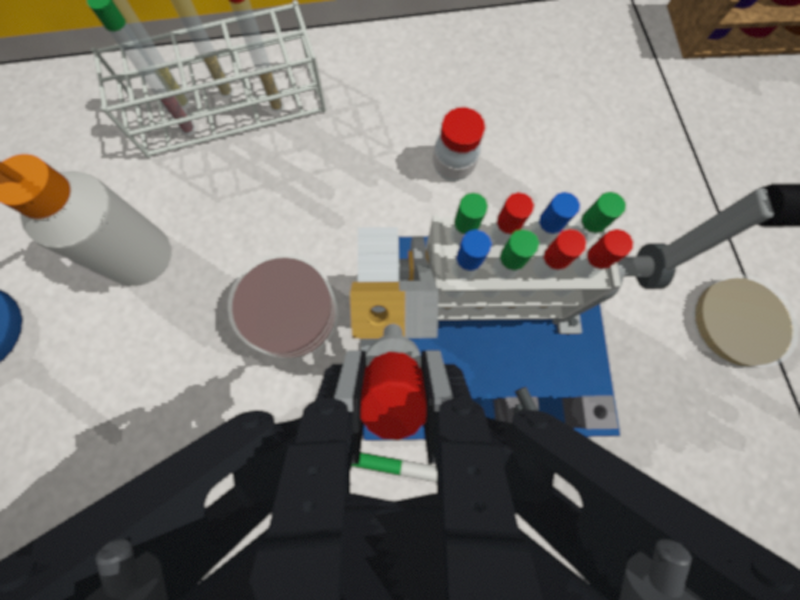

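Call:
send_rows(linear=[[0,0,0],[0,0,0],[0,0,0],[0,0,0],[0,0,0],[0,0,0],[0,0,0],[0,0,0],[0,0,0],[0,0,0]], turn=[[0,0,-7],[0,0,-7],[0,0,-7],[0,0,-7],[0,0,-7],[0,0,-7],[0,0,-7],[0,0,-7],[0,0,-7],[0,0,-7]], fingers=[1,1,1,1,1,1,1,1,1,1])

```text
time_s: 12.12
tcp_pos: [494.8, 210.1, 249.3]
tool_rot: [149.2, -9.7, 63.5]
ft_force: [0.2, -0.3, -0.4]
width: 20.6
```

```bash
cat > stt.py <<'E'
from h import *
st=robot.state()
Rm=R.from_euler('xyz',st["tool_rot"],degrees=True).as_matrix()
Z=Rm[:,2]
psi=np.deg2rad(-8.8)
zt=np.array([np.sin(np.deg2rad(35))*np.cos(psi),np.sin(np.deg2rad(35))*np.sin(psi),-np.cos(np.deg2rad(35))])
err=Rm.T@np.cross(Z,zt)
print(st["time_s"],np.round(st["tcp_pos"],1),np.round(st["tool_rot"],2),np.round(st["ft_force"],1),np.round(st["width"],1),"dq",np.abs(st["dq"]).max().round(1),"q",np.round(st["joint_positions"],1))
print("z-axis err rotvec (tool, deg)",np.rad2deg(err).round(2),"tip",(np.array(st["tcp_pos"])+47.7*Z).round(1))
E
python3 stt.py
```

```text
12.1167 [494.8 210.1 249.3] [149.23  -9.69  63.45] [ 0.2 -0.3 -0.4] 20.6 dq 68.4 q [ -59.2   20.5   22.6  127.7   55.1   20.1 -118.9]
z-axis err rotvec (tool, deg) [-2.36  1.98  0.  ] tip [519.7 205.4 208.9]
```

Call:
send_rows(linear=[[0,0,0],[0,0,0],[0,0,0],[0,0,0]], turn=[[-2.4,2.0,0],[0,0,-7],[0,0,0],[0,0,0]], fingers=[1,1,1,1])

```text
time_s: 12.45
tcp_pos: [495.3, 211.0, 249.4]
tool_rot: [146.1, -7.4, 70.0]
ft_force: [-0.6, 0.2, -0.5]
width: 20.3
```

```bash
python3 stt.py
python3 - <<'E'
from h import *
import pickle
st=robot.state();im=robot.get_image("wrist");pickle.dump((st,im),open("w12.pkl","wb"))
cv2.imwrite("pics/w12.png",cv2.resize(im[:,:,::-1],(800,600),interpolation=cv2.INTER_CUBIC))
E
```

```text
12.45 [495.3 211.  249.4] [146.1   -7.42  69.97] [-0.6  0.2 -0.5] 20.3 dq 0.7 q [ -63.6   21.2   27.2  129.9   65.7   17.5 -123.6]
z-axis err rotvec (tool, deg) [-0.34  0.29  0.  ] tip [522.1 206.6 210.1]
```

View pics/w12.png

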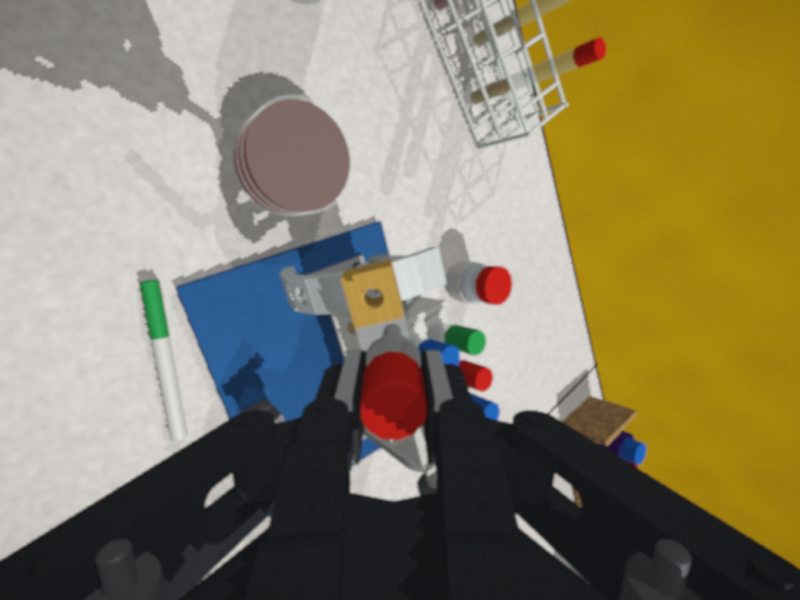

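Run:
```python
from fit2 import *
ims={}
for n in ("w11","w12"):
    st,im=pickle.load(open(n+".pkl","rb"));E=wristE(st)
    T=np.linalg.inv(np.array(robot.camera_params("wrist")["T_tool_cam"]))
    print(n,"tip/collar/knobtop pred",proj("wrist",[(0,0,47.7),(0,0,9.7),(0,0,-28.3)],T).round(1).tolist(),"mouth",proj("wrist",rb((-54,100,182),*s2.x[:3]),E).round(1))
    ims[n]=cv2.resize(im[175:315,220:330,::-1],None,fx=4.25,fy=4.25,interpolation=cv2.INTER_CUBIC)[:600,:400]
cv2.imwrite("pics/w1112.png",np.hstack(list(ims.values())))
```

```text
w11 tip/collar/knobtop pred [[275.4, 229.1], [275.5, 252.6], [275.7, 289.2]] mouth [[266.1 219.2]]
w12 tip/collar/knobtop pred [[275.4, 229.1], [275.5, 252.6], [275.7, 289.2]] mouth [[262.2 209.6]]
```

View pics/w1112.png

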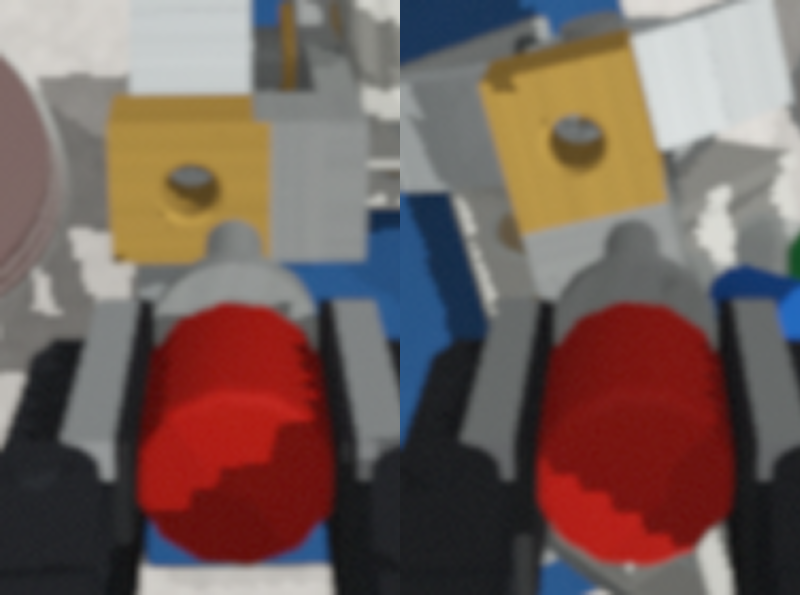

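Run:
```python
from fit2 import *
T=np.linalg.inv(np.array(robot.camera_params("wrist")["T_tool_cam"]))
th=np.linspace(0,2*np.pi,73)
def top(r,z,dx): 
    P=np.c_[dx+r*np.cos(th),r*np.sin(th),0*th+z];p=proj("wrist",P,T);return p[:,1].min().round(1),p[:,1].max().round(1),p[:,0].min().round(1),p[:,0].max().round(1)
for dx in(-1,0,1):
    print(dx,"taper",top(4.5,39.7,dx),"tip",top(1.5,47.7,dx),"collar",top(11,9.7,dx),"knobtop",top(11,-28.3,dx))
from scipy.optimize import least_squares
obs=[]
for n,uv in (("w11",(264.9,219.7)),("w12",(261.9,208.6))):
    st,_=pickle.load(open(n+".pkl","rb"));obs.append((wristE(st),uv))
s=least_squares(lambda p:np.concatenate([proj("wrist",[p],E)[0]-uv for E,uv in obs]),[531,214,182]);print(s.x,s.fun)
for E,uv in obs: print(atz("wrist",uv,182,E))
```

```text
-1 taper (np.float64(228.4), np.float64(240.9), np.float64(268.7), np.float64(282.1)) tip (np.float64(228.4), np.float64(232.5), np.float64(273.2), np.float64(277.5)) collar (np.float64(236.3), np.float64(271.4), np.float64(256.3), np.float64(294.7)) knobtop (np.float64(269.1), np.float64(312.2), np.float64(251.2), np.float64(300.2))
0 taper (np.float64(227.0), np.float64(239.6), np.float64(268.7), np.float64(282.1)) tip (np.float64(227.1), np.float64(231.1), np.float64(273.2), np.float64(277.5)) collar (np.float64(234.7), np.float64(269.9), np.float64(256.3), np.float64(294.7)) knobtop (np.float64(267.0), np.float64(310.3), np.float64(251.1), np.float64(300.2))
1 taper (np.float64(225.6), np.float64(238.2), np.float64(268.7), np.float64(282.1)) tip (np.float64(225.7), np.float64(229.8), np.float64(273.2), np.float64(277.5)) collar (np.float64(233.0), np.float64(268.3), np.float64(256.2), np.float64(294.7)) knobtop (np.float64(264.9), np.float64(308.4), np.float64(251.0), np.float64(300.3))
[531.68583887 214.14824833 182.77858977] [-0.07726559 -0.0896371  -0.06339035  0.09796062]
[531.78748006 214.08555575 182.        ]
[532.14126081 213.88008246 182.        ]
```

```bash
cat > tomouth.py <<'E'
from stt import *
M=np.array([531.8,214.1,182.]);
def go(d,M=M):
    t=M-d*zt; D=t-np.array(st["tcp_pos"])
    print("d",d,"shift cm tool",(Rm.T@D/10).round(3))
    P=np.array(st["tcp_pos"])-M; print("now: d",(-P@zt).round(1),"lateral tool",(Rm.T@(P-(P@zt)*zt)).round(2), "ft tool",(Rm.T@np.array(st["ft_force"])).round(1))
import sys
go(float(sys.argv[1]))
E
python3 tomouth.py 57.7
```

```text
12.5 [495.4 211.4 249.4] [146.09  -7.43  69.99] [ 0.1 -0.  -1.1] 20.2 dq 1.0 q [ -63.7   21.3   27.2  129.8   65.7   17.5 -123.6]
z-axis err rotvec (tool, deg) [-0.33  0.27  0.  ] tip [522.2 207.1 210.2]
d 57.7 shift cm tool [ 0.59  -1.115  1.795]
now: d 75.6 lateral tool [-5.82 11.25 -0.04] ft tool [-0.1 -0.5  0.9]
```

Call:
send_rows(linear=[[0.2,-0.37,0.3],[0.2,-0.37,0.5],[0.19,-0.37,0.5],[0,0,0.5],[0,0,0],[0,0,0]], turn=[[-0.3,0.3,0],[0,0,0],[0,0,0],[0,0,0],[0,0,0],[0,0,0]], fingers=[1,1,1,1,1,1])

```text
time_s: 13.0
tcp_pos: [499.0, 220.1, 229.2]
tool_rot: [145.7, -7.6, 70.3]
ft_force: [0.6, 0.9, -0.7]
width: 20.2
```

```bash
python3 tomouth.py 57.7
python3 - <<'E'
from h import *
import pickle
st=robot.state();im=robot.get_image("wrist");pickle.dump((st,im),open("w13.pkl","wb"))
cv2.imwrite("pics/w13.png",cv2.resize(im[175:315,180:370,::-1],None,fx=4.2,fy=4.2,interpolation=cv2.INTER_CUBIC))
print(proj("wrist",[531.8,214.1,182.],wristE(st)))
E
```

```text
13.0 [499.  220.1 229.2] [145.73  -7.61  70.29] [ 0.6  0.9 -0.7] 20.2 dq 0.8 q [ -64.3   24.6   28.   130.5   75.8   15.1 -135.1]
z-axis err rotvec (tool, deg) [-0.01 -0.05  0.  ] tip [526.1 215.9 190.1]
d 57.7 shift cm tool [-0.079  0.042  0.006]
now: d 57.8 lateral tool [ 0.79 -0.42  0.  ] ft tool [ 0.9 -0.2  0.9]
[[275.92225361 225.33923589]]
```

View pics/w13.png

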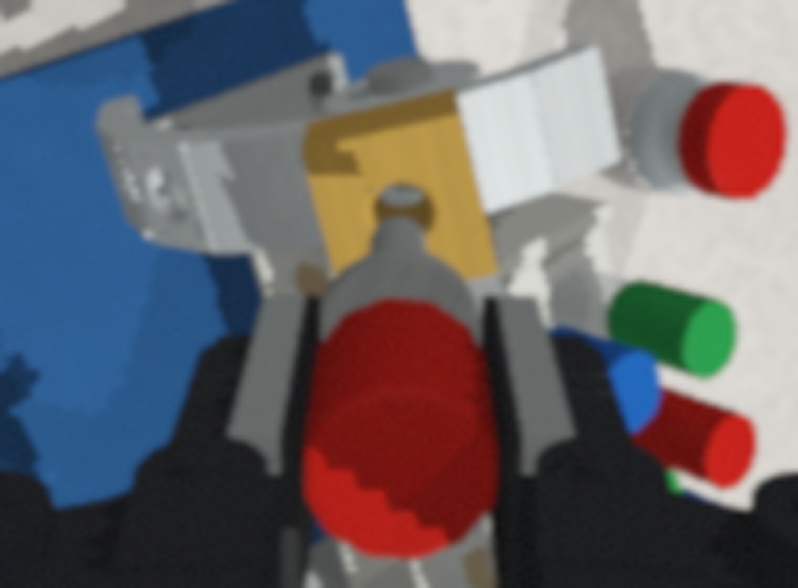

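Call:
send_rows(linear=[[-0.08,0.04,0.2],[0,0,0.4],[0,0,0.4],[0,0,0.4],[0,0,0.4],[0,0,0]], turn=[[0,0,0],[0,0,0],[0,0,0],[0,0,0],[0,0,0],[0,0,0]], fingers=[1,1,1,1,1,1])

```text
time_s: 13.55
tcp_pos: [509.1, 218.0, 214.4]
tool_rot: [145.7, -7.6, 70.4]
ft_force: [-0.3, -0.1, -1.6]
width: 20.2
```

```bash
python3 tomouth.py 39.7
python3 - <<'E'
from h import *
import pickle
st=robot.state();im=robot.get_image("wrist");pickle.dump((st,im),open("w14.pkl","wb"))
cv2.imwrite("pics/w14.png",cv2.resize(im[175:315,180:370,::-1],None,fx=4.2,fy=4.2,interpolation=cv2.INTER_CUBIC))
E
```

```text
13.55 [509.1 218.  214.4] [145.71  -7.58  70.37] [-0.3 -0.1 -1.6] 20.2 dq 3.0 q [ -61.1   26.5   25.6  130.5   85.1   14.6 -144. ]
z-axis err rotvec (tool, deg) [-0.   -0.08  0.  ] tip [536.1 213.8 175.3]
d 39.7 shift cm tool [-0.027  0.036  0.006]
now: d 39.8 lateral tool [ 0.27 -0.36  0.  ] ft tool [-0.3 -1.1  1.2]
```

View pics/w14.png

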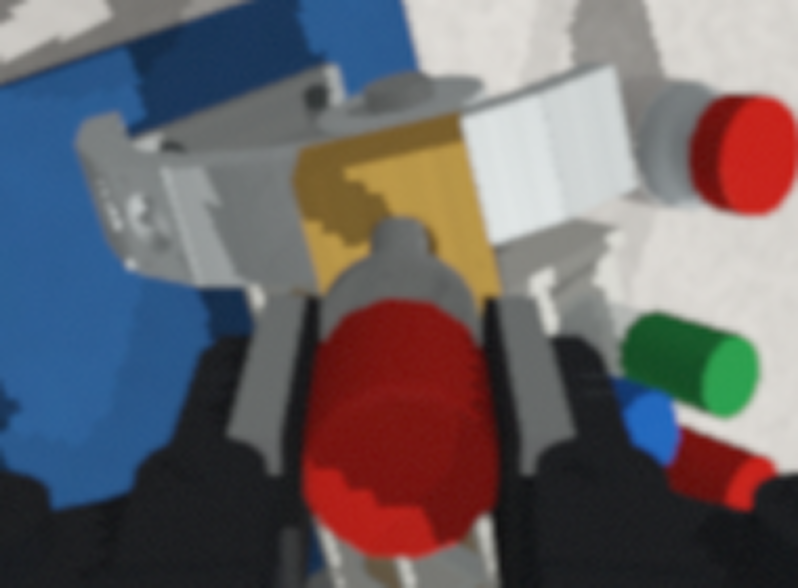

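Call:
send_rows(linear=[[-0.03,0.04,0.1],[0,0,0.25],[0,0,0.25],[0,0,0.25],[0,0,0.15],[0,0,0]], turn=[[0,0,0],[0,0,-4],[0,0,-4],[0,0,-4],[0,0,-4],[0,0,0]], fingers=[1,1,1,1,1,1])

```text
time_s: 14.1
tcp_pos: [514.8, 217.0, 206.6]
tool_rot: [145.0, 1.6, 83.7]
ft_force: [0.6, 0.2, -0.9]
width: 20.2
```

```bash
python3 tomouth.py 29.7
```

```text
14.1 [514.8 217.  206.6] [145.01   1.6   83.66] [ 0.6  0.2 -0.9] 20.2 dq 4.9 q [ -59.4   27.5   24.3  130.4   90.    14.5 -132.6]
z-axis err rotvec (tool, deg) [ 0.03 -0.1  -0.  ] tip [541.8 212.9 167.5]
d 29.7 shift cm tool [-0.03   0.004  0.037]
now: d 30.1 lateral tool [ 0.3  -0.04  0.  ] ft tool [ 0.3 -0.   1.1]
```

Call:
send_rows(linear=[[-0.03,0,0.2],[0,0,0.2],[0,0,0.2],[0,0,0.2],[0,0,0.2],[0,0,0]], turn=[[0,0,0],[0,0,0],[0,0,0],[0,0,0],[0,0,0],[0,0,0]], fingers=[1,1,1,1,1,1])

```text
time_s: 14.6
tcp_pos: [520.5, 216.0, 198.0]
tool_rot: [145.0, 1.5, 83.6]
ft_force: [0.1, 0.4, 0.3]
width: 20.3
```

```bash
python3 tomouth.py 19.7
```

```text
14.6 [520.5 216.  198. ] [145.03   1.54  83.59] [0.1 0.4 0.3] 20.3 dq 1.6 q [ -57.7   28.7   23.1  130.2   95.    14.5 -137.6]
z-axis err rotvec (tool, deg) [ 0.01 -0.1   0.  ] tip [547.5 211.9 159. ]
d 19.7 shift cm tool [-0.018  0.021  0.004]
now: d 19.7 lateral tool [ 0.18 -0.21  0.  ] ft tool [ 0.4  0.3 -0.2]
```

Call:
send_rows(linear=[[-0.02,0.02,0.2],[0,0,0.2],[0,0,0.2],[0,0,0.2],[0,0,0.2],[0,0,0.1],[0,0,0]], turn=[[0,0,0],[0,0,0],[0,0,0],[0,0,0],[0,0,0],[0,0,0],[0,0,0]], fingers=[1,1,1,1,1,1,1])

```text
time_s: 15.18
tcp_pos: [526.4, 214.9, 190.1]
tool_rot: [145.0, 1.5, 83.6]
ft_force: [-8.9, -0.5, 13.3]
width: 20.5
```

```bash
python3 tomouth.py 9.7
python3 - <<'E'
from h import *
im=robot.get_image("wrist")
cv2.imwrite("pics/w15.png",cv2.resize(im[175:315,180:370,::-1],None,fx=4.2,fy=4.2,interpolation=cv2.INTER_CUBIC))
E
```

```text
15.1833 [526.4 214.9 190.1] [144.97   1.49  83.61] [-8.9 -0.5 13.3] 20.5 dq 0.5 q [ -55.6   29.6   21.2  130.1   99.8   15.1 -142. ]
z-axis err rotvec (tool, deg) [ 0.06 -0.16 -0.  ] tip [553.5 210.8 151.1]
d 9.7 shift cm tool [ 0.004 -0.017  0.013]
now: d 9.8 lateral tool [-0.04  0.17  0.  ] ft tool [ -1.9   0.5 -15.9]
```

View pics/w15.png

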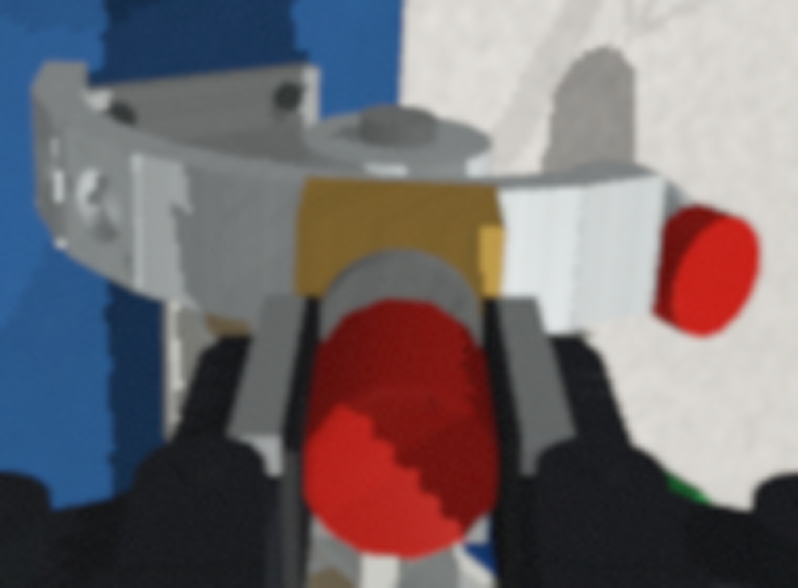

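Call:
send_rows(linear=[[0,0,0.1],[0,0,0],[0,0,0]], turn=[[0,0,0],[0,0,0],[0,0,0]], fingers=[1,1,1])

```text
time_s: 15.48
tcp_pos: [526.5, 214.9, 190.1]
tool_rot: [144.9, 1.4, 83.6]
ft_force: [-17.6, -1.4, 25.3]
width: 20.1
```

```bash
python3 tomouth.py 9.7
```

```text
15.4833 [526.5 214.9 190.1] [144.94   1.44  83.63] [-17.6  -1.4  25.3] 20.1 dq 0.1 q [ -55.5   29.6   21.   130.1  100.2   15.2 -142.4]
z-axis err rotvec (tool, deg) [ 0.1  -0.21 -0.  ] tip [553.6 210.9 151.1]
d 9.7 shift cm tool [-0.001 -0.021  0.003]
now: d 9.7 lateral tool [0.01 0.21 0.  ] ft tool [ -4.    0.3 -30.6]
```

Call:
send_rows(linear=[[0,0,-0.15],[0,0,0],[0,0,0],[0,0,0],[0,0,-0.8],[0,0,-1.5],[0,0,-2.0],[0,0,-2.0],[0,0,-2.0],[0,0,-1.0]], turn=[[0,0,0],[0,0,0],[0,0,0],[0,0,0],[0,0,0],[0,0,0],[0,0,0],[0,0,0],[0,0,0],[0,0,0]], fingers=[1,4,4.5,4.5,4.5,4.5,4.5,4.5,4.5,4.5])

```text
time_s: 16.32
tcp_pos: [472.9, 223.5, 267.2]
tool_rot: [145.0, 1.5, 83.6]
ft_force: [-0.1, 0.2, -0.2]
width: 45.1
```

Call:
send_rows(linear=[[0,0,-0.5],[0,0,0],[0,0,0]], turn=[[0,0,0],[0,0,0],[0,0,0]], fingers=[4.5,4.5,4.5])

```text
time_s: 16.57
tcp_pos: [471.1, 223.2, 269.9]
tool_rot: [145.0, 1.5, 83.6]
ft_force: [-0.1, -0.6, -0.4]
width: 45.1
```

```bash
python3 stt.py
python3 - <<'E'
from h import *
import pickle
from fit0 import rb
st=robot.state();im=robot.get_image("wrist");pickle.dump((st,im),open("w16.pkl","wb"))
cv2.imwrite("pics/w16.png",cv2.resize(im[:,:,::-1],(800,600),interpolation=cv2.INTER_CUBIC))
psi=np.deg2rad(-8.8);n=-np.array([np.sin(np.deg2rad(35))*np.cos(psi),np.sin(np.deg2rad(35))*np.sin(psi),-np.cos(np.deg2rad(35))])
M=np.array([531.8,214.1,182.]);print("home knob top pred",proj("wrist",[M+38*n,M],wristE(st))/.7)
im=robot.get_image("side");a,b,c,d=190,165,350,325
cv2.imwrite(f"pics/s16.png",cv2.resize(im[b:d,a:c,::-1],None,fx=3.75,fy=3.75,interpolation=cv2.INTER_CUBIC))
E
```

```text
16.5667 [471.1 223.2 269.9] [145.     1.55  83.58] [-0.1 -0.6 -0.4] 45.1 dq 1.0 q [ -62.5   17.1   19.5  130.    63.3   24.6 -107.5]
z-axis err rotvec (tool, deg) [ 0.03 -0.1  -0.  ] tip [498.1 219.1 230.9]
home knob top pred [[392.85442961 312.8975963 ]
 [392.76936591 293.46444026]]
```

View pics/w16.png

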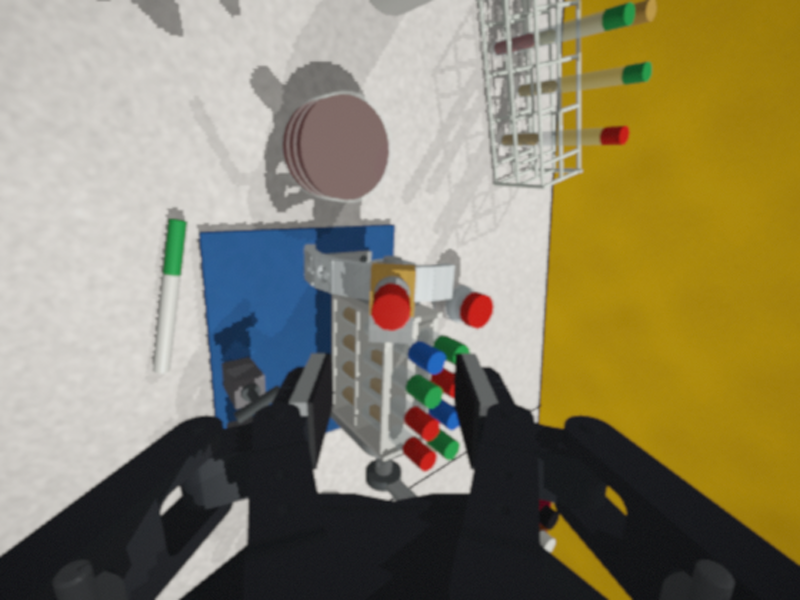

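View pics/s16.png

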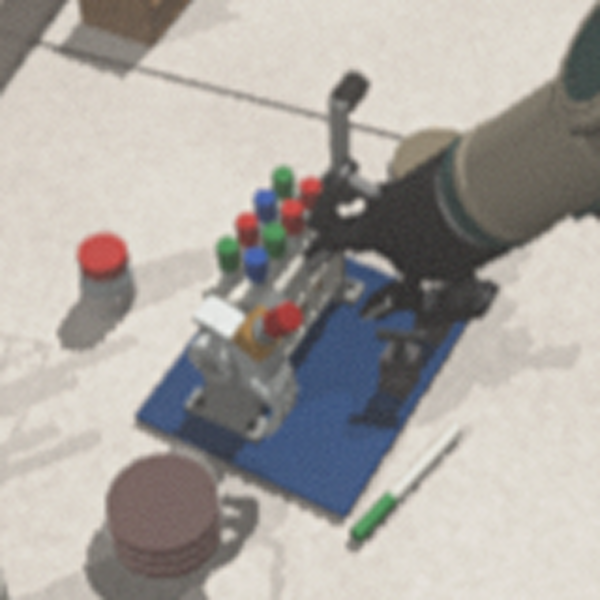

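Call:
send_rows(linear=[[0,0,-2],[0,0,-2],[0,0,-2],[0,0,0],[0,0,0],[0,0,0]], turn=[[0,0,0],[0,0,0],[0,0,0],[0,0,0],[0,0,0],[0,0,0]], fingers=[4.5,4.5,4.5,4.5,4.5,4.5])

```text
time_s: 17.17
tcp_pos: [437.1, 227.9, 318.5]
tool_rot: [145.0, 1.6, 83.6]
ft_force: [0.1, -1.1, 0.6]
width: 45.4
```

```bash
python3 stt.py
python3 - <<'E'
from h import *
im=robot.get_image("side");a,b,c,d=190,165,350,325
A=cv2.resize(im[b:d,a:c,::-1],(400,400),interpolation=cv2.INTER_CUBIC)
im=robot.get_image("top");a,b,c,d=180,140,340,270
B=cv2.resize(im[b:d,a:c,::-1],(400,400),interpolation=cv2.INTER_CUBIC)
cv2.imwrite("pics/fin.png",np.hstack([A,B]))
E
```

```text
17.1667 [437.1 227.9 318.5] [145.03   1.62  83.55] [ 0.1 -1.1  0.6] 45.4 dq 0.6 q [-64.9   9.8  15.3 128.4  52.9  34.5 -98.9]
z-axis err rotvec (tool, deg) [ 0.01 -0.02 -0.  ] tip [464.1 223.8 279.4]
```

View pics/fin.png

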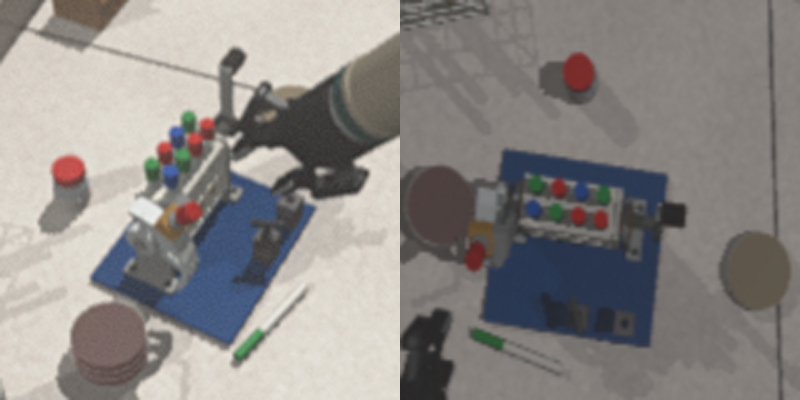

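```bash
python3 -c "
from cell import robot
print(robot.hand_in(), robot.state()['time_s'])"
```

```text
the job is handed in; nothing more can be done
the job is handed in; nothing more can be done
```

The rack is upright and locked. I swung it up by the tilt lever and let go. I then drew the red-knobbed pin from the right boss and pushed it home through the brass guide into the quadrant. The job was handed in at about 17.3 s; `hand_in()` gives no verdict.

**Checks that held:**
- **Upright:** after I released the lever, the camera put the tilt at about 0.01 to 0.02 rad. The pin then entered the quadrant hole with almost no force.
- **Pin home:** the collar stopped at the expected depth, 9.7 mm against 9.7 mm. It did not move when I pressed harder, with the force rising from 16 N to 31 N. Those were the largest forces I read.
- **Left alone:** the last side and top pictures show the pin seated, the friction key in its boss, and the dishes, jar and marker in place. I did not compare their positions with the start, and the wash bottle and ruler were not in that last view. The gripper was open and clear of everything, with about 1 N on the wrist.

**What disagreed or needed mending:**
- **Swing short:** the first swing stopped 0.07 to 0.09 rad short, so I made two small corrections.
- **Wrist limits:** tilting the tool for insertion ran the wrist into its joint 6 and 7 limits. I turned the tool about 77° around the pin to clear them.
- **Knob position:** after release the knob appeared about 5 pixels (in the enlarged view, a few mm) deeper than predicted. I took this as measurement error, since the force and depth readings agreed.

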